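# Unclamp and proof-test the sprung setting heads

### The arm

A 6-joint arm with a two-finger parallel gripper is mounted at the origin on the work surface. World frame = base frame: x ahead of the robot, y to its left, z up, the work surface at z = 0. Lengths are in m, angles in degrees, forces in N, time in s.
With the tool pointing down it reaches from about 0.25 to 0.725 m from the base axis. Payload 9.7 kg.
Tool frame: the origin (TCP) lies midway between the tips of the shut fingers; the grasp point (between the pads) lies 19 mm behind it (grip_point_offset is the distance from the TCP to the grasp point, in m); y points along the fingers, z is the direction in which the jaws open and shut, and the axes are right-handed (so a half turn about y gives the same grasp; the last joint's range is limited). The gripper opens to 85 mm and grips with 20 to 120 N. Pads are 22 mm wide; open, the fingers measure 114 mm over their backs; the gripper's body (76 mm by 85 mm) begins 54 mm behind the grasp point. The pads swing forward as they close: fully open they stand 13 mm farther back than shut.
Start: joints at [-68.755, 4.979, 10.078, 95.1, 0, 90], TCP at [0.199, -0.513, 0.231] pointing down, gripper open.
Joint ranges: [-179.16, 179.16], [-48.56, 103.87], [-65.8, 70.77], [-126.05, 130.52], [-82.76, 87.17], [-180, 180]. Speed limits (degrees/s): [127.2, 127.2, 147.25, 180, 180, 180].

### API

Orientations are given as [roll, pitch, yaw] about the fixed x, y, z axes, in that order (R = Rz(yaw) Ry(pitch) Rx(roll)).
In Python, from workcell import get_obs, camera, job_done, grip_point_offset gives the robot as it stands.
- The arm moves only by the tool move_arm, never from a script. Its argument "deltas" is a list that holds one entry, the list of rows, each a list of 4 numbers: the shift along the tool's x, y, z in m, then the turn about the tool's y in degrees. A call has 1 to 5 rows; each row is the pose to reach, as a shift and turn from the pose commanded when the call began, along the tool's axes at that moment; what a row does not reach only later rows make up. A row lasts 1/10 s, in which the tool goes at most 50 mm and 8.59 degrees, less where a joint would pass 70% of its speed; a pose out of reach is approached as far as the arm can. A call with a gripper value outside its range is refused whole. "claw" is the finger opening in m, from 0 to 0.0854, set as the call begins (left out, the last holds). The fingers move at their own pace and stop on an object; "newtons" is the grip in N (left out, the last holds). Time passes only in rows, so rows that repeat a pose let the fingers close. It gives the time, the measured TCP pose, the force and the opening at its end, in the units of the state.
- get_obs(): the state, without advancing time (a new reading comes with each control period).
- camera(name): name is "scene" or "top" or "wrist"; returns a dict with "color" (400x640x3 uint8, blue, green, red), "range_z" (400x640 float32, m along the optical axis (not along the pixel's ray), 0 where there is no reading), "fx", "fy", "cx", "cy" (pixels), "T" (4x4, takes a point from camera to world coordinates). Camera axes: x right, y down, z forward; pixel columns grow to the right and rows downward; lengths in m; the calibration is good to about 2 mm. The wrist camera is an equidistant fisheye: a pixel r from the principal point sees the ray r / f radians off the axis. A picture is of the moment at which its call begins.
- job_done(): hands the job in, once; it reports no verdict.
The state is a dict: "time": time; "q": joint angles; "qd": joint speeds; "joint_efforts": joint torques, N m; "ee_pos": TCP position; "tcp_rot": TCP orientation; "wrist_force": force on the tool from outside, world axes, zero at the start; "torque": the same for the moment, N m; "opening": finger opening in m.
Only numpy, scipy, OpenCV 4.12 (cv2) and the standard library are available. Lean on these libraries where they do the work, as an engineer would, in place of code of your own. Each camera call takes 0.05 s, during which the arm holds its last target. There are 200 camera calls.

### The job

Flip the toggle clamp open over centre and take the sprung setting head out of the fixture. Test it, and then every loose head from the widest to the narrowest, by standing it in the circle on the spring tester, pressing its cap straight down level with the white gauge mark and holding it there for a second. Finish with all the heads standing upright in the wooden tray and the clamp left open, and leave the other things on the bench alone.

Things in the scene. Friction and masses are not known exactly. Their poses are not given: they have to be found in the camera images.
- head_a_center (a point): Centre (34 mm above the underside) of the head that starts clamped in the fixture: upright sprung setting head, 68 mm tall, about 290 g. Brass barrel 54 mm in diameter from 6 to 42 mm up, on a dark foot flange 64 mm in diameter and 6 mm thick; above it a bare coil spring, then a flat steel cap 38 mm in diameter and 12 mm thick. Grip it by the barrel. z points up through the cap.
- cap_a (a joint): How far the cap of the head that starts clamped in the fixture is pressed down, m: 0 free, 0.014 solid. The spring takes about 2 N to start and 0.6 N more per mm, and returns by itself. 0.009 brings the cap's top level with the tester's gauge mark.
- head_b_center (a point): Centre (34 mm above the underside) of the widest of the loose heads (may be absent): upright sprung setting head, 68 mm tall, about 350 g. Brass barrel 64 mm in diameter from 6 to 42 mm up, on a dark foot flange 74 mm in diameter and 6 mm thick; above it a bare coil spring, then a flat steel cap 44 mm in diameter and 12 mm thick. Grip it by the barrel. z points up through the cap.
- cap_b (a joint): How far the cap of the widest of the loose heads (may be absent) is pressed down, m: 0 free, 0.014 solid. The spring takes about 2 N to start and 0.6 N more per mm, and returns by itself. 0.009 brings the cap's top level with the tester's gauge mark.
- head_c_center (a point): Centre (34 mm above the underside) of the middle-sized loose head (may be absent): upright sprung setting head, 68 mm tall, about 270 g. Brass barrel 50 mm in diameter from 6 to 42 mm up, on a dark foot flange 60 mm in diameter and 6 mm thick; above it a bare coil spring, then a flat steel cap 36 mm in diameter and 12 mm thick. Grip it by the barrel. z points up through the cap.
- cap_c (a joint): How far the cap of the middle-sized loose head (may be absent) is pressed down, m: 0 free, 0.014 solid. The spring takes about 2 N to start and 0.6 N more per mm, and returns by itself. 0.009 brings the cap's top level with the tester's gauge mark.
- head_d_center (a point): Centre (34 mm above the underside) of the narrowest loose head (may be absent): upright sprung setting head, 68 mm tall, about 210 g. Brass barrel 38 mm in diameter from 6 to 42 mm up, on a dark foot flange 48 mm in diameter and 6 mm thick; above it a bare coil spring, then a flat steel cap 30 mm in diameter and 12 mm thick. Grip it by the barrel. z points up through the cap.
- cap_d (a joint): How far the cap of the narrowest loose head (may be absent) is pressed down, m: 0 free, 0.014 solid. The spring takes about 2 N to start and 0.6 N more per mm, and returns by itself. 0.009 brings the cap's top level with the tester's gauge mark.
- fixture: Clamping fixture, fixed to the bench, anywhere left or right: plywood base 200 x 90 x 10 mm. Origin on the bench under the centre of the nest where the clamped head stands; its x axis points from the nest to the toggle clamp. The steel clamp arm comes from +x and presses a rubber pad on the cap; once open it stands upright, 80 mm or more from the nest centre.
- nest (a point): Nest centre, on the base's top face 10 mm above the bench; the clamped head's underside rests here, between two low wooden stops 8 mm high on its -x and +x sides (fixture axes). The y sides are open, so grip the head across y.
- clamp_pivot (a point): Hinge of the clamp handle, in the bracket 100 mm from the nest centre along the fixture's +x and 85 mm above the bench; it turns about the fixture's y axis.
- handle_grip (a point): Middle of the clamp handle's red grip, 85 mm from the hinge; the grip is 19 mm thick and runs from 43 to 125 mm from the hinge. Clamped, the handle stands up, leaning 0.3 rad towards the nest.
- clamp_handle (a joint): Toggle clamp handle, rad: 0 clamped, grows as the handle is swung up and away from the nest (towards the fixture's +x), 1.7 fully open. Over centre at about 0.75: before that it springs back, past it it snaps open by itself and stays. About 4 N at the grip.
- tester: Spring tester, fixed to the bench: flat aluminium plate 150 x 150 x 6 mm with a scribed circle 82 mm in diameter in the middle. Origin under the plate's centre. A steel gauge post 16 x 10 mm, 80 mm high above the bench, stands 68 mm from the centre along the plate's +y, so grip across the plate's x there.
- tester_center (a point): Centre of the scribed circle, on the top face of the plate (6 mm above the bench); a head under test stands here.
- gauge_mark (a point): Top edge of the white finger on the gauge post: the marked height, 59 mm above the plate's top face (65 mm above the bench). A free head is 9 mm taller than this.
- tray: Low wooden tray for tested heads, fixed to the bench, anywhere left or right: 210 x 210 mm outside, walls 5 mm thick and 14 mm high, floor 5 mm thick. Origin under its centre; x and y along its sides. Room for four heads, two by two about 95 mm apart.
- glue_jar: Bystander: glue jar, 44 mm wide, 60 mm high; to be left where it is.
- thread_spool: Bystander: wooden thread spool, 36 mm wide, 42 mm high; to be left where it is.
- beeswax: Bystander: cake of wax 50 x 35 x 22 mm; to be left where it is.
- edge_block: Bystander: dark wooden burnishing block 60 x 30 x 25 mm; to be left where it is.
- rivet_tin: Bystander: round tin, 60 mm wide, 35 mm high; to be left where it is.
- awl: Bystander: awl with a wooden handle, lying flat; to be left where it is.
Not all that is in view belongs to the job. Leave any pink or purple look-alike of the part that bears head_b_center alone.

How it is judged:
By the outcome, as a careful person would: the job done as asked, in the order asked, and still so for the second after the job is handed in, with the robot touching nothing.
Of head_b, head_c, head_d only 1 to 2 are there at a start; the rules pass over those that are not, and their reading is None.
At some moment in a run one of head_b, head_c, head_d may be knocked a few centimetres aside while the robot is not near it.
It also fails if it takes over 210 s, if anything falls off the work surface, if the arm or the gripper's body presses on something with over 40 N, if the wrist force passes 120 N, or if a joint passes its speed limit or range.

## Working session

There is one attempt and no reset: what is moved stays moved. The work goes in short steps, Python scripts to look and compute and a tool call to move; the robot and the scene stay as the last step left them, time stands still between calls to the robot, and variables do not carry over. Pictures are saved under pics/ and viewed, about 12 in all and at most 16, crops included, and the job is handed in when it is done.

Besides the shell and the picture viewer there is one more tool, called after "Request:" as name([rows], argument=value, ...), one row to a line, values as JSON. move_arm: Moves the arm, as the interface text tells. Its arguments: {"type":"object","properties":{"deltas":{"type":"array"},"claw":{"type":"number"},"newtons":{"type":"number"}},"required":["deltas"]}

```bash
ls; mkdir -p pics
cat > h.py <<'E'
import numpy as np, cv2
from workcell import get_obs, camera, job_done, grip_point_offset
def pts(c):
    Z=c["range_z"]; v,u=np.indices(Z.shape)
    P=np.stack([(u-c["cx"])/c["fx"]*Z,(v-c["cy"])/c["fy"]*Z,Z,np.ones_like(Z)],-1)
    return (P@np.array(c["T"]).T)[...,:3]
E
python3 - <<'E'
from h import *
import pickle
d={n:camera(n) for n in("scene","top")}
pickle.dump(d,open("c0.pkl","wb"))
for n in d: cv2.imwrite(f"pics/{n}0.png",d[n]["color"]); print(n,d[n]["fx"],np.round(d[n]["T"],3).tolist())
o=get_obs(); print(o, grip_point_offset)
E
```

```text
pics
scene 448.97579102482024 [[-0.378, 0.686, -0.622, 1.251], [0.926, 0.277, -0.258, 0.328], [-0.005, -0.673, -0.74, 0.928], [0.0, 0.0, 0.0, 1.0]]
top 513.0723348191444 [[0.015, -0.989, 0.145, 0.406], [-1.0, -0.014, 0.009, 0.024], [-0.007, -0.145, -0.989, 1.315], [0.0, 0.0, 0.0, 1.0]]
{'time': 0.1, 'q': array([-6.87550323e+01,  5.00778057e+00,  1.00403065e+01,  9.50976025e+01,
       -1.05443634e-03,  8.99998276e+01]), 'qd': array([-0.02565448,  0.01965684,  0.12460712,  0.08026245, -0.01708744,
        0.01751988]), 'joint_efforts': array([-5.26950716e-04, -5.21563339e+01,  4.65652549e+01,  1.61874719e-02,
       -5.13292287e-05,  1.83212626e-05]), 'ee_pos': array([ 0.19922458, -0.51245287,  0.23066732]), 'tcp_rot': array([-9.00650766e+01, -1.05423989e-03, -1.58754859e+02]), 'wrist_force': array([ 0.13053421,  1.05260474, -0.12149224]), 'torque': array([-0.04874344, -0.03590845,  0.01333866]), 'opening': 0.08562830189114633} 0.0187
```

View pics/scene0.png

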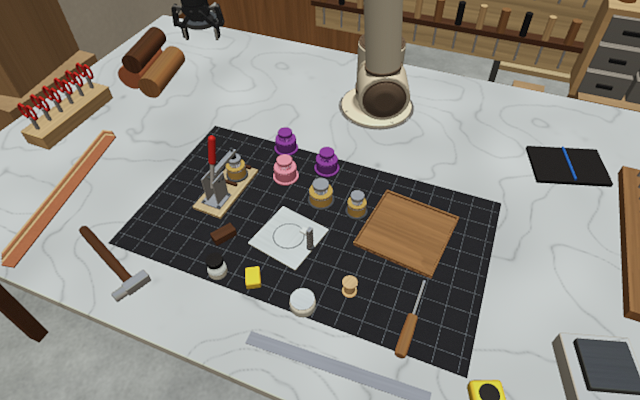

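View pics/top0.png

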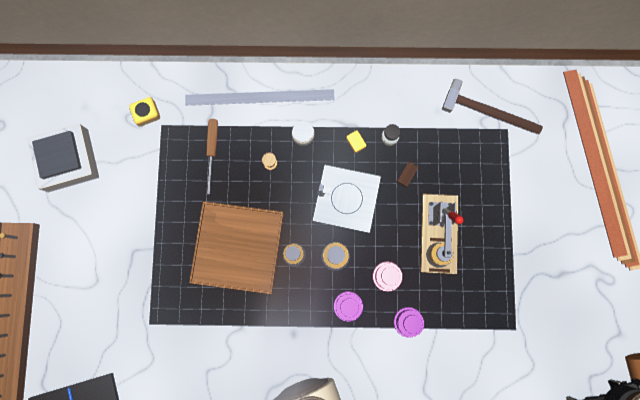

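The top view shows the fixture at about (440,235) with the nest at (441,254), the tester circle at (347,198) with its post at (320,190), and the tray at (237,248). Two brass loose heads stand at (336,256) and (293,254). The pink (388,276) and purple (348,306), (409,323) ones are look-alikes and stay put. Next I measure these.

Run:
```python
from h import *
import pickle
d=pickle.load(open("c0.pkl","rb")); c=d["top"]; P=pts(c); im=c["color"]; z=P[...,2]
hsv=cv2.cvtColor(im,cv2.COLOR_BGR2HSV)
def rect(name,m,box):
    u0,v0,u1,v1=box; k=np.zeros(m.shape,bool); k[v0:v1,u0:u1]=1
    m=(m&k).astype(np.uint8); n,l,s,_=cv2.connectedComponentsWithStats(m); i=1+np.argmax(s[1:,4]); q=P[l==i]
    r=cv2.minAreaRect((q[:,:2]*1000).astype(np.float32)); print(name,s[i,4],"rect mm",np.round(r[0],1),np.round(r[1],1),round(r[2],1),"z",np.round(np.percentile(q[:,2],[5,50,95]),4),"mean",np.round(q.mean(0),4)); return q
print("bench z",np.median(z[130:320,165:190]))
rect("tray",(hsv[...,1]>80)&(z>0.003)&(z<0.03),(180,195,290,300))
rect("tester",(im.min(2)>150)&(z<0.02),(300,155,395,245))
rect("base",(hsv[...,1]>40)&(im[...,2]>120)&(z>0.004)&(z<0.02),(415,185,465,280))
for n,b in dict(h1=(275,235,310,272),h2=(315,238,355,275),hA=(425,238,460,275)).items():
    rect(n+" cap",(z>0.058)&(z<0.085),b); rect(n+" barrel+",(z>0.03)&(z<0.09),b); rect(n+" all",(z>0.004)&(z<0.09)&(hsv[...,2]>0),b)
rect("red",(hsv[...,1]>150)&((hsv[...,0]<8)|(hsv[...,0]>172))&(z>0.03),(415,185,475,280))
rect("arm",(z>0.09),(415,185,475,280))
rect("post",(z>0.05),(305,170,330,205))
c=d["scene"];P=pts(c);im=c["color"];z=P[...,2];hsv=cv2.cvtColor(im,cv2.COLOR_BGR2HSV)
rect("s red",(hsv[...,1]>150)&((hsv[...,0]<8)|(hsv[...,0]>172)),(195,125,225,180))
for n,b in dict(h1=(343,188,370,220),h2=(305,175,336,210)).items():
    rect("s "+n+" cap",(z>0.06)&(z<0.085),b)
    rect("s "+n+" all",(z>0.008)&(z<0.085),b)
rect("s post",(z>0.055),(295,220,325,255))
for n,s in d.items(): cv2.imwrite
t=d["top"]["color"][230:275,275:465]; cv2.imwrite("pics/crop.png",cv2.resize(t,None,fx=4,fy=4,interpolation=2))
```

```text
bench z -0.0010807385389021151
tray 4040 rect mm [496.3 244.9] [213.1 212.3] 83.4 z [0.0032 0.0054 0.0133] mean [0.4942 0.2435 0.0064]
tester 3206 rect mm [627.3 -35.3] [150.4 153. ] 78.7 z [0.0002 0.0046 0.009 ] mean [ 0.6253 -0.0372  0.0046]
base 1312 rect mm [ 538.3 -272.8] [ 91.  201.1] 87.9 z [0.0053 0.0089 0.014 ] mean [ 0.5348 -0.2672  0.0092]
h1 cap 168 rect mm [478.5  97.6] [34.1 31.9] 2.5 z [0.0618 0.0663 0.0705] mean [0.4782 0.0977 0.0662]
h1 barrel+ 332 rect mm [478.3  97.4] [48.7 49.9] 64.2 z [0.0357 0.0603 0.0694] mean [0.4773 0.0966 0.0531]
h1 all 381 rect mm [479.   97.8] [57.9 55.6] 46.3 z [0.0052 0.0427 0.0692] mean [0.4766 0.096  0.0471]
h2 cap 256 rect mm [476.5  -7.1] [41.5 41.5] 0.5 z [0.0619 0.0665 0.0709] mean [ 0.476  -0.0072  0.0665]
h2 barrel+ 536 rect mm [475.6  -7.7] [62.2 62.3] 2.2 z [0.0369 0.0445 0.0697] mean [ 0.4749 -0.0071  0.0527]
h2 all 603 rect mm [475.2  -8.1] [70.3 71.7] 64.6 z [0.0058 0.0427 0.0696] mean [ 0.4737 -0.0068  0.0476]
hA cap 128 rect mm [ 480.7 -267.4] [36.6 33.4] 63.8 z [0.0699 0.0766 0.0816] mean [ 0.4799 -0.2634  0.0764]
hA barr
[... 461 characters left out ...]
6.7] 80.8 z [0.0577 0.0661 0.0806] mean [0.6361 0.0241 0.0687]
s red 220 rect mm [809.9 -62. ] [1177.    30.2] 40.0 z [0.0017 0.1677 0.2038] mean [ 0.548  -0.2818  0.156 ]
s h1 cap 139 rect mm [481.2  97.9] [35.8 36.3] 32.3 z [0.062  0.0685 0.0718] mean [0.4829 0.0981 0.0679]
s h1 all 426 rect mm [481.3  98.3] [49.4 50.3] 55.9 z [0.0121 0.0434 0.0702] mean [0.4902 0.1004 0.0448]
s h2 cap 182 rect mm [479.5  -7.8] [43.6 41.5] 13.9 z [0.0615 0.0687 0.0715] mean [ 0.4806 -0.0072  0.068 ]
s h2 all 579 rect mm [482.8  -5.1] [59.7 67.4] 42.5 z [0.01   0.0432 0.0704] mean [ 0.4898 -0.0024  0.0442]
s post 102 rect mm [638.5  21. ] [31.4 18.7] 79.6 z [0.0576 0.0672 0.0812] mean [0.6414 0.0254 0.0694]
```

View pics/crop.png

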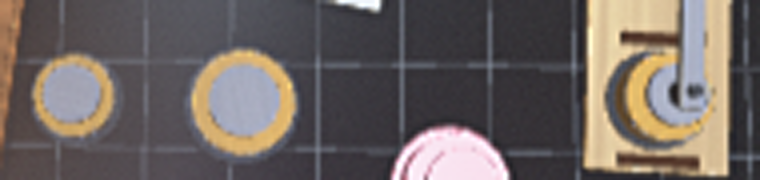

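Two loose heads: the cap and barrel diameters (41/62 and 34/49 mm) make (336,256) head_b at (0.478,-0.007) and (293,254) head_c at (0.480,0.098). There is no head_d. The fixture axis is about -2°, with the nest near (0.481,-0.265). Now planning the handle push.

```bash
cat >> h.py <<'E'
from scipy.spatial.transform import Rotation as Ro
def plan(*targets, start=None):
    """targets: (x,y,z,jaw_angle or None); prints tool-axis shift and turn for each in succession"""
    o=get_obs(); p=np.array(o["ee_pos"]); yaw=o["tcp_rot"][2]
    print("at",np.round(p,4),"rot",np.round(o["tcp_rot"],2),"t",round(o["time"],1),"F",np.round(o["wrist_force"],1),"open",round(o["opening"],4),"q1,q6",np.round(np.array(o["q"])[[0,5]],1))
    for x,y,z,j in targets:
        R=Ro.from_euler("xyz",[-90,0,yaw],degrees=True).as_matrix(); t=np.array([x,y,z])
        turn=0 if j is None else -((j-90-yaw+90)%180-90)
        s=R.T@(t-p); n=max(np.ceil(np.linalg.norm(s)/.05),np.ceil(abs(turn)/8.59))
        print("shift",np.round(s,4),"turn",round(turn,1),"rows>=",n); p=t; yaw-=turn
E
python3 - <<'E'
from h import *
plan((.505,-.268,.25,88),(.505,-.268,.18,None),(.535,-.269,.18,None),(.6,-.271,.18,None))
E
```

```text
at [ 0.1992 -0.5125  0.2307] rot [ -90.07   -0.   -158.75] t 0.1 F [ 0.1  1.1 -0.1] open 0.0856 q1,q6 [-68.8  90. ]
shift [-0.3736 -0.0193 -0.117 ] turn 23.2 rows>= 8.0
shift [ 0.    0.07 -0.  ] turn 0 rows>= 2.0
shift [-0.03 -0.   -0.  ] turn 0 rows>= 1.0
shift [-0.065  -0.     -0.0003] turn 0 rows>= 2.0
```

Request:
move_arm([
  [[-0.187, -0.02, -0.058, 0], [-0.187, -0.02, -0.058, 0], [-0.187, -0.02, -0.058, 0], [-0.187, -0.02, -0.058, 0], [-0.187, -0.02, -0.058, 0]],
], claw=0)

```text
time: 0.6
ee_pos: [0.356, -0.3878, 0.2516]
tcp_rot: [-90.0, 0.1, -158.5]
wrist_force: [0.2, -1.2, -0.7]
opening: 0.0122
```

Request:
move_arm([
  [[-0.187, 0, -0.058, 23.2], [-0.187, 0, -0.058, 23.2], [-0.187, 0, -0.058, 23.2], [-0.187, 0, -0.058, 23.2], [-0.187, 0, -0.058, 23.2]],
])

```text
time: 1.1
ee_pos: [0.5086, -0.2661, 0.25]
tcp_rot: [-90.1, -0.0, 178.3]
wrist_force: [0.2, -0.0, 0.1]
opening: 0.0001
```

Run:
```python
from h import *
plan((.505,-.268,.18,88))
c=camera("scene"); cv2.imwrite("pics/s1.png",cv2.resize(c["color"][60:240,140:340],None,fx=3,fy=3))
```

```text
at [ 0.5086 -0.2661  0.25  ] rot [-9.0080e+01 -5.0000e-02  1.7826e+02] t 1.1 F [ 0.2 -0.   0.1] open 0.0001 q1,q6 [-27.6 154.1]
shift [0.0036 0.07   0.002 ] turn 0.3 rows>= 2.0
```

View pics/s1.png

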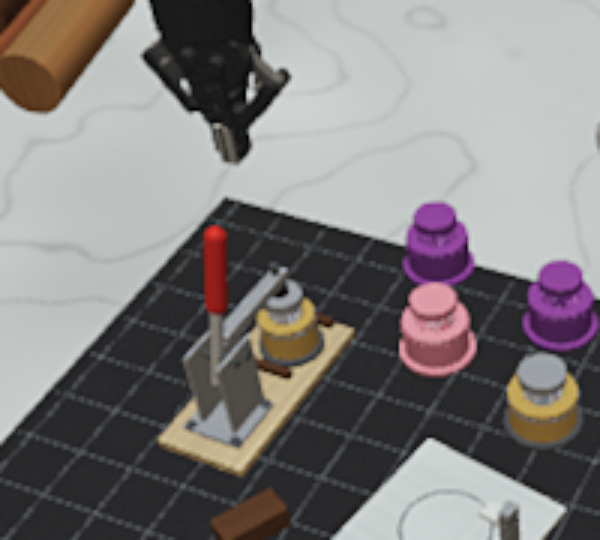

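The crop shows the shut fingers at about (230,140), high on the nest side of the red handle (215,270). The clamp arm runs below at about (260,300). Lowering and pushing toward +x.

Request:
move_arm([
  [[0.003, 0.035, 0.002, 0], [0.003, 0.07, 0.002, 0], [0.003, 0.07, 0.002, 0]],
])

```text
time: 1.45
ee_pos: [0.4999, -0.2709, 0.1764]
tcp_rot: [-90.2, -0.4, 178.0]
wrist_force: [-0.2, -0.9, -1.0]
opening: -0.0001
```

Request:
move_arm([
  [[-0.01, 0, 0, 0], [-0.02, 0, 0, 0], [-0.03, 0, 0, 0], [-0.04, 0, 0, 0], [-0.05, 0, 0, 0]],
])

```text
time: 1.95
ee_pos: [0.5537, -0.2728, 0.1821]
tcp_rot: [-90.0, 0.0, 178.0]
wrist_force: [-5.3, -0.6, 3.5]
opening: 0.0003
```

Request:
move_arm([
  [[-0.01, 0, 0, 0], [-0.02, 0, 0, 0], [-0.03, 0, 0, 0], [-0.04, 0, 0, 0], [-0.05, 0, 0, 0]],
])

```text
time: 2.45
ee_pos: [0.6036, -0.2741, 0.1806]
tcp_rot: [-90.0, -0.0, 178.1]
wrist_force: [-1.1, -0.3, -0.6]
opening: 0.0002
```

Run:
```python
from h import *
plan()
c=camera("scene"); cv2.imwrite("pics/s2.png",cv2.resize(c["color"][60:240,140:340],None,fx=3,fy=3))
```

```text
at [ 0.6036 -0.2741  0.1806] rot [-9.0040e+01 -3.0000e-02  1.7806e+02] t 2.5 F [-1.1 -0.3 -0.6] open 0.0002 q1,q6 [-24.4 157.5]
```

View pics/s2.png

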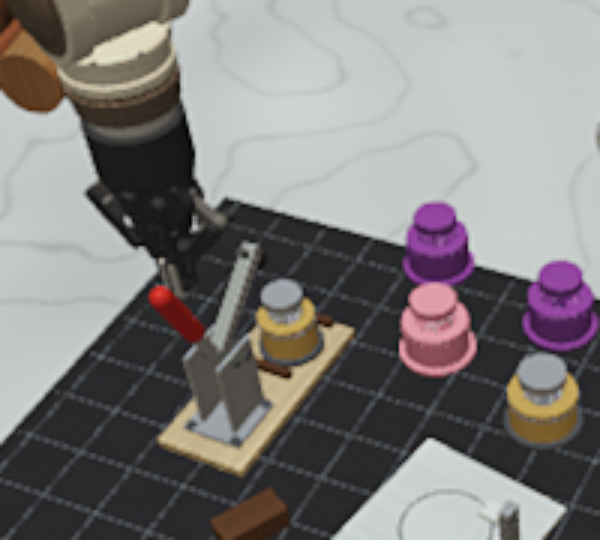

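It shows the handle past vertical, lying near (175,310), with the arm swinging up at (240,285) and the cap free. I'll push on slightly, then lift.

Request:
move_arm([
  [[-0.012, 0, 0, 0], [-0.02, 0, 0, 0], [-0.02, -0.03, 0, 0], [-0.02, -0.07, 0, 0], [-0.02, -0.1, 0, 0]],
])

```text
time: 3.0
ee_pos: [0.623, -0.2748, 0.2834]
tcp_rot: [-90.0, 0.1, 178.1]
wrist_force: [1.5, -0.2, 0.1]
opening: 0.0001
```

Run:
```python
from h import *
plan((.40,-.26,.28,88))
c=camera("top"); cv2.imwrite("pics/t3.png",cv2.resize(c["color"][170:300,380:500],None,fx=4,fy=4))
P=pts(c)
z=P[...,2]
for z0,z1 in((.07,.086),(.11,.22)):
    m=(z>z0)&(z<z1); m[:,:415]=0; m[:,475:]=0; m[:180]=0; m[285:]=0
    print(z0,m.sum(),np.round(np.percentile(P[m],[5,50,95],axis=0),3).tolist() if m.any() else "")
```

```text
at [ 0.623  -0.2748  0.2834] rot [-8.9980e+01  9.0000e-02  1.7806e+02] t 3.0 F [ 1.5 -0.2  0.1] open 0.0001 q1,q6 [-23.8 158.1]
shift [ 0.2234  0.0034 -0.0072] turn 0.1 rows>= 5.0
0.07 158 [[0.479, -0.289, 0.072], [0.561, -0.263, 0.08], [0.591, -0.252, 0.086]]
0.11 144 [[0.578, -0.281, 0.116], [0.588, -0.272, 0.166], [0.606, -0.267, 0.173]]
```

View pics/t3.png

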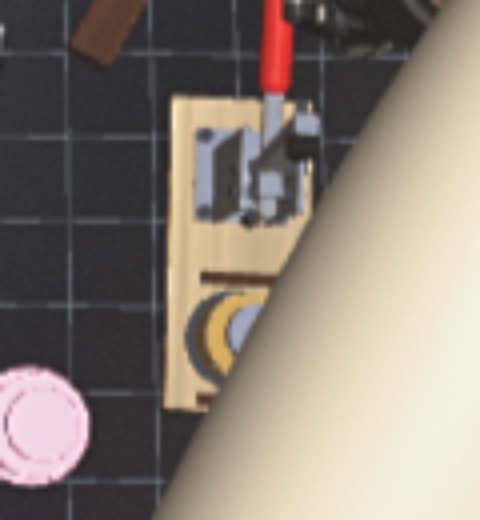

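Top view: the handle lies flat toward +x (red at (275,40)), the arm stands upright at about (290,150), and head A at (235,335) is uncovered. The clamp is open. I'll measure head A from the scene camera, whose view is clear.

Run:
```python
from h import *
c=camera("scene"); P=pts(c); z=P[...,2]; k=np.zeros(z.shape,bool); k[145:190,222:255]=1
m=k&(z>.066)&(z<.084)&(np.hypot(P[...,0]-.481,P[...,1]+.267)<.035)
q=P[m]; r=cv2.minEnclosingCircle((q[:,:2]*1e3).astype(np.float32)); print(m.sum(),r,np.median(q[:,2]),q.mean(0))
top=q[q[:,2]>.0755]; print(len(top),cv2.minAreaRect((top[:,:2]*1e3).astype(np.float32)))
plan((.481,-.268,.25,88),(.481,-.268,.10,88),(.481,-.268,.014,88))
```

```text
132 ((485.02130126953125, -269.2821960449219), 20.334503173828125) 0.07806418715214175 [ 0.48687887 -0.26673322  0.07741722]
105 ((483.6716003417969, -269.18768310546875), (35.9952507019043, 34.25837707519531), 30.695283889770508)
at [ 0.6239 -0.2752  0.2864] rot [-89.86   0.41 178.06] t 3.1 F [0.5 0.3 0.2] open -0.0004 q1,q6 [-23.8 158.1]
shift [ 0.143   0.0364 -0.0024] turn 0.1 rows>= 3.0
shift [ 0.    0.15 -0.  ] turn -0.0 rows>= 3.0
shift [ 0.     0.086 -0.   ] turn -0.0 rows>= 2.0
```

Request:
move_arm([
  [[0.05, 0.01, -0.002, 0], [0.1, 0.02, -0.002, 0], [0.142, 0.03, -0.002, 0], [0.142, 0.03, -0.002, 0]],
], claw=0.085)

```text
time: 3.5
ee_pos: [0.4752, -0.2667, 0.2482]
tcp_rot: [-90.2, -0.3, 178.0]
wrist_force: [-1.0, 0.5, 0.5]
opening: 0.0579
```

Run:
```python
from h import *
c=camera("wrist"); cv2.imwrite("pics/w4.png",c["color"]); print(c["fx"],c["cx"],c["cy"],np.round(c["T"],4).tolist())
plan((.482,-.268,.10,88),(.482,-.268,.016,88))
```

```text
309.70691628693146 323.8990438322206 199.94827031750575 [[-0.0355, -0.9525, -0.3026, 0.5515], [-0.9994, 0.033, 0.0134, -0.2694], [-0.0028, 0.3029, -0.953, 0.3897], [0.0, 0.0, 0.0, 1.0]]
at [ 0.4777 -0.2675  0.25  ] rot [-9.0070e+01 -1.2000e-01  1.7796e+02] t 3.5 F [ 1.4 -0.9  1. ] open 0.0651 q1,q6 [-29.2 152.8]
shift [-0.0043  0.15    0.0004] turn -0.0 rows>= 4.0
shift [ 0.     0.084 -0.   ] turn -0.0 rows>= 2.0
```

View pics/w4.png

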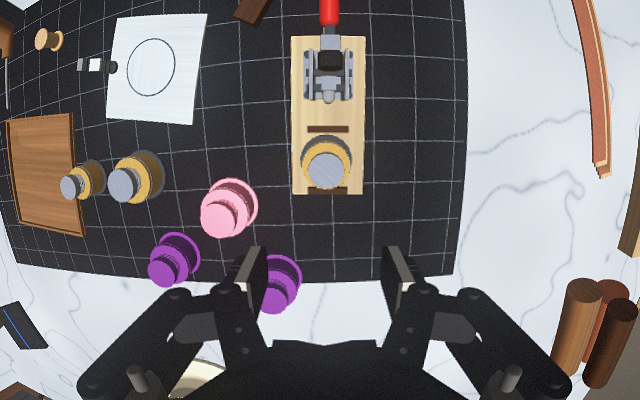

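The wrist view shows head A's cap at (326,169) centred between the fingers, and its ray gives y ≈ -0.268, which agrees. Descending.

Request:
move_arm([
  [[-0.004, 0.04, 0, 0], [-0.004, 0.08, 0, 0], [-0.004, 0.12, 0, 0], [-0.004, 0.15, 0, 0], [-0.004, 0.15, 0, 0]],
])

```text
time: 4.05
ee_pos: [0.4842, -0.2673, 0.0971]
tcp_rot: [-90.2, -0.3, 178.1]
wrist_force: [0.9, 0.6, 0.4]
opening: 0.0851
```

Request:
move_arm([
  [[0, 0.025, 0, 0], [0, 0.05, 0, 0], [0, 0.07, 0, 0], [0, 0.082, 0, 0], [0, 0.084, 0, 0]],
])

```text
time: 4.55
ee_pos: [0.4855, -0.2683, 0.0173]
tcp_rot: [-90.0, -0.0, 178.1]
wrist_force: [-0.6, 0.8, -0.2]
opening: 0.085
```

Run:
```python
from h import *
plan((.482,-.268,.016,88))
c=camera("wrist"); cv2.imwrite("pics/w5.png",c["color"][100:400,100:540])
```

```text
at [ 0.4855 -0.2683  0.0173] rot [-9.0010e+01 -1.0000e-02  1.7806e+02] t 4.5 F [-0.6  0.8 -0.2] open 0.085 q1,q6 [-28.9 153. ]
shift [ 0.0035  0.0013 -0.0002] turn 0.1 rows>= 1.0
```

View pics/w5.png

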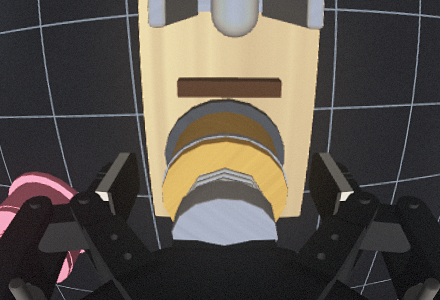

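The fingers flank the barrel evenly, and the pink one at lower left is clear of them. A small correction, then close.

Request:
move_arm([
  [[0.003, 0.003, 0, 0], [0.003, 0.003, 0, 0]],
])

```text
time: 4.8
ee_pos: [0.4821, -0.2684, 0.0152]
tcp_rot: [-90.0, 0.1, 178.0]
wrist_force: [-0.7, 0.4, -0.2]
opening: 0.0849
```

Request:
move_arm([
  [[0, 0, 0, 0], [0, 0, 0, 0], [0, 0, 0, 0], [0, 0, 0, 0], [0, 0, 0, 0]],
], claw=0.045, newtons=35)

```text
time: 5.3
ee_pos: [0.4822, -0.2684, 0.015]
tcp_rot: [-90.0, 0.0, 178.0]
wrist_force: [-2.4, -0.1, 6.6]
opening: 0.053
```

Request:
move_arm([
  [[0, -0.01, 0, 0], [0, -0.03, 0, 0], [0, -0.06, 0, 0], [0, -0.1, 0, 0], [0, -0.1, 0, 0]],
])

```text
time: 5.8
ee_pos: [0.4838, -0.2692, 0.12]
tcp_rot: [-89.8, 0.4, 178.0]
wrist_force: [1.0, -0.8, -3.2]
opening: 0.0534
```

Run:
```python
from h import *
plan((.482,-.268,.17,88),(.60,-.04,.17,168.7),(.627,-.035,.05,168.7))
import pickle
d=pickle.load(open("c0.pkl","rb"))["top"]; P=pts(d); im=d["color"]; g=cv2.cvtColor(im,cv2.COLOR_BGR2GRAY)
# scribed circle: dark pixels on plate near centre
m=(g<185)&(np.hypot(P[...,0]-.627,P[...,1]+.035)<.048)&(np.hypot(P[...,0]-.627,P[...,1]+.035)>.033)
q=P[m][:,:2]; print(m.sum()); 
e=cv2.fitEllipse((q*1e3).astype(np.float32)); print(e)
```

```text
at [ 0.4838 -0.2692  0.12  ] rot [-89.81   0.38 178.05] t 5.8 F [ 1.  -0.8 -3.2] open 0.0534 q1,q6 [-29.1 152.9]
shift [ 0.0018 -0.05   -0.0011] turn 0.0 rows>= 1.0
shift [-0.11  -0.    -0.232] turn -80.7 rows>= 10.0
shift [-0.0102  0.12    0.0255] turn -0.0 rows>= 3.0
82
((626.3704833984375, -35.430267333984375), (79.72887420654297, 80.416259765625), 24.978666305541992)
```

Head A is held (opening 53 mm, weight felt). The circle is at (0.6265,-0.035).

Request:
move_arm([
  [[0, -0.04, 0, -8], [-0.01, -0.05, -0.04, -16], [-0.03, -0.05, -0.08, -24], [-0.05, -0.05, -0.12, -32], [-0.068, -0.05, -0.13, -40]],
])

```text
time: 6.3
ee_pos: [0.5548, -0.1371, 0.164]
tcp_rot: [-90.1, 0.0, -141.5]
wrist_force: [-0.6, -0.8, -3.2]
opening: 0.0531
```

Run:
```python
from h import *
plan((.627,-.035,.17,168.7),(.627,-.035,.02,168.7))
```

```text
at [ 0.5548 -0.1371  0.164 ] rot [-9.0070e+01  2.0000e-02 -1.4147e+02] t 6.3 F [-0.6 -0.8 -3.2] open 0.0531 q1,q6 [-13.9 127.6]
shift [-0.1201 -0.006  -0.0349] turn -40.2 rows>= 5.0
shift [ 0.    0.15 -0.  ] turn -0.0 rows>= 3.0
```

Request:
move_arm([
  [[-0.03, 0, -0.009, -8], [-0.06, 0, -0.018, -16], [-0.09, 0, -0.027, -24], [-0.12, 0, -0.035, -32], [-0.12, 0, -0.035, -40.2]],
])

```text
time: 6.8
ee_pos: [0.6284, -0.036, 0.1627]
tcp_rot: [-90.1, 0.0, -101.2]
wrist_force: [-0.5, -0.8, -2.9]
opening: 0.0532
```

Run:
```python
from h import *
plan((.627,-.035,.05,168.7),(.627,-.035,.0115,168.7))
```

```text
at [ 0.6284 -0.036   0.1627] rot [-9.0100e+01  4.0000e-02 -1.0125e+02] t 6.8 F [-0.5 -0.8 -2.9] open 0.0532 q1,q6 [-3.3 97.9]
shift [-0.0007  0.1127 -0.0015] turn 0.1 rows>= 3.0
shift [ 0.      0.0385 -0.    ] turn -0.0 rows>= 1.0
```

Request:
move_arm([
  [[0, 0.04, -0.001, 0], [0, 0.08, -0.001, 0], [0, 0.11, -0.001, 0], [0, 0.13, -0.001, 0], [0, 0.138, -0.001, 0]],
])

```text
time: 7.3
ee_pos: [0.6243, -0.0386, 0.0229]
tcp_rot: [-90.3, -0.0, -101.7]
wrist_force: [-0.8, -0.3, -1.8]
opening: 0.053
```

Request:
move_arm([
  [[0, 0.003, 0, 0], [0, 0.006, 0, 0], [0, 0.009, 0, 0], [0, 0.011, 0, 0], [0, 0.0125, 0, 0]],
])

```text
time: 7.8
ee_pos: [0.6265, -0.0389, 0.0142]
tcp_rot: [-90.0, 0.0, -101.8]
wrist_force: [0.0, -0.4, -2.6]
opening: 0.0533
```

Run:
```python
from h import *
plan((.627,-.035,.0115,168.7))
c=camera("wrist"); cv2.imwrite("pics/w6.png",c["color"][60:400,100:540])
```

```text
at [ 0.6265 -0.0389  0.0142] rot [-8.9950e+01  1.0000e-02 -1.0175e+02] t 7.8 F [ 0.  -0.4 -2.6] open 0.0533 q1,q6 [-3.5 98.2]
shift [-0.0039  0.0027 -0.0003] turn -0.5 rows>= 1.0
```

View pics/w6.png

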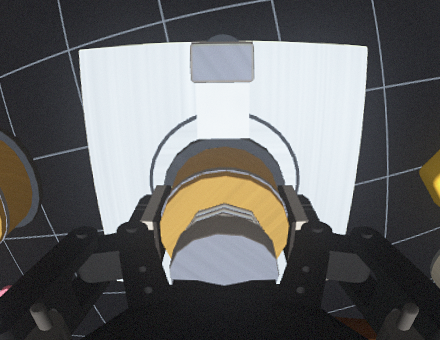

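The wrist view shows the foot centred left-right in the circle (225 against 226), with slightly too large a gap toward the post. I'll shift 4 mm toward the post, set it down and release.

Request:
move_arm([
  [[-0.004, 0.001, 0, 0], [-0.004, 0.002, 0, 0], [-0.004, 0.003, 0, 0], [-0.004, 0.0035, 0, 0], [-0.004, 0.0035, 0, 0]],
])

```text
time: 8.35
ee_pos: [0.6271, -0.0347, 0.011]
tcp_rot: [-90.0, 0.0, -101.7]
wrist_force: [-2.2, 3.0, 5.6]
opening: 0.0529
```

Request:
move_arm([
  [[0, 0, 0, 0], [0, 0, 0, 0], [0, 0, 0, 0], [0, 0, 0, 0], [0, 0, 0, 0]],
], claw=0.085)

```text
time: 8.85
ee_pos: [0.627, -0.035, 0.0102]
tcp_rot: [-90.0, -0.0, -101.8]
wrist_force: [-0.6, 0.6, 0.1]
opening: 0.0848
```

Request:
move_arm([
  [[0, -0.02, 0, 0], [0, -0.05, 0, 0], [0, -0.09, 0, 0], [0, -0.1, 0, 0], [0, -0.1, 0, 0]],
])

```text
time: 9.35
ee_pos: [0.6282, -0.035, 0.1125]
tcp_rot: [-89.8, 0.0, -101.8]
wrist_force: [-0.1, -0.1, -0.6]
opening: 0.0846
```

Request:
move_arm([
  [[0, 0, 0, 0], [0, 0, 0, 0], [0, 0, 0, 0], [0, 0, 0, 0], [0, 0, 0, 0]],
], claw=0)

```text
time: 9.85
ee_pos: [0.6268, -0.0349, 0.1097]
tcp_rot: [-90.0, -0.0, -101.8]
wrist_force: [0.5, 0.7, 0.7]
opening: 0.0118
```

Run:
```python
from h import *
c=camera("scene"); P=pts(c); z=P[...,2]
d=np.hypot(P[...,0]-.627,P[...,1]+.035)
for a,b in((.070,.079),(.035,.07)):
    m=(z>a)&(z<b)&(d<.045); q=P[m]; r=cv2.minEnclosingCircle((q[:,:2]*1e3).astype(np.float32)); print(m.sum(),np.round(r[0],1),round(r[1],1),np.median(q[:,2]))
cv2.imwrite("pics/s7.png",cv2.resize(c["color"][120:290,200:400],None,fx=3,fy=3))
plan((.627,-.035,.085,168.7))
```

```text
153 [628.7 -33.7] 20.6 0.07484122911393964
253 [629.8 -25.8] 35.0 0.04841241935756169
at [ 0.6269 -0.0349  0.1099] rot [ -90.03   -0.   -101.75] t 9.9 F [ 0.5 -0.5  0.3] open 0.0044 q1,q6 [-3.2 98.6]
shift [0.0001 0.0249 0.0001] turn -0.5 rows>= 1.0
```

View pics/s7.png

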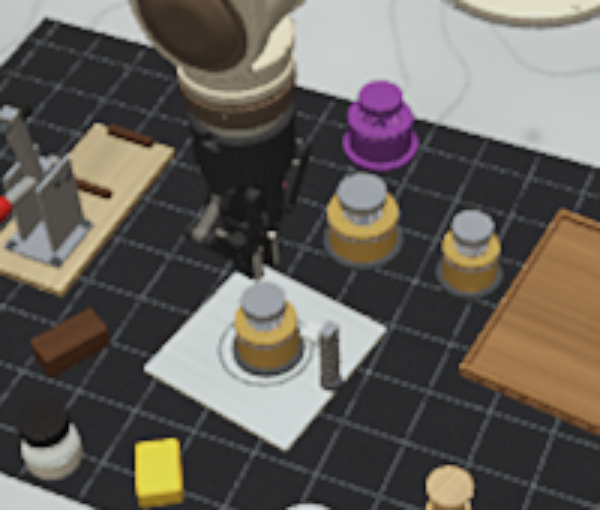

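Head A stands in the circle (cap at (265,300) in the crop) with the shut fingers above it. Press slowly.

Request:
move_arm([
  [[0, 0.01, 0, 0], [0, 0.02, 0, 0], [0, 0.028, 0, 0], [0, 0.032, 0, 0], [0, 0.034, 0, 0]],
])

```text
time: 10.4
ee_pos: [0.6267, -0.0349, 0.0754]
tcp_rot: [-90.1, -0.0, -101.8]
wrist_force: [0.6, -0.2, 0.2]
opening: -0.0
```

Request:
move_arm([
  [[0, 0.002, 0, 0], [0, 0.004, 0, 0], [0, 0.006, 0, 0], [0, 0.007, 0, 0], [0, 0.008, 0, 0]],
])

```text
time: 10.9
ee_pos: [0.6271, -0.0349, 0.0687]
tcp_rot: [-90.0, 0.0, -101.8]
wrist_force: [-2.2, 0.6, 4.1]
opening: -0.0
```

Run:
```python
from h import *
plan((.627,-.035,.065,None))
```

```text
at [ 0.6271 -0.0349  0.0687] rot [ -89.97    0.   -101.75] t 10.9 F [-2.2  0.6  4.1] open -0.0 q1,q6 [-3.2 98.6]
shift [ 0.0001  0.0037 -0.0001] turn 0 rows>= 1.0
```

Request:
move_arm([
  [[0, 0.0015, 0, 0], [0, 0.0025, 0, 0], [0, 0.0035, 0, 0], [0, 0.0035, 0, 0], [0, 0.0035, 0, 0]],
])

```text
time: 11.4
ee_pos: [0.6272, -0.0349, 0.0654]
tcp_rot: [-90.0, 0.0, -101.8]
wrist_force: [-2.7, 0.4, 7.1]
opening: -0.0001
```

Run:
```python
from h import *
c=camera("scene"); P=pts(c); z=P[...,2]; m=(z>.055)&(z<.075)&(np.hypot(P[...,0]-.627,P[...,1]+.035)<.02); print(np.median(z[m]),np.percentile(z[m],90))
c=c["color"][195:265,265:335]; cv2.imwrite("pics/s8.png",cv2.resize(c,None,fx=7,fy=7,interpolation=2))
plan((.627,-.035,.065,None))
```

```text
0.0655911340786745 0.06827616772027523
at [ 0.6272 -0.0349  0.0654] rot [-8.9960e+01  1.0000e-02 -1.0176e+02] t 11.4 F [-2.6 -0.1  6.8] open -0.0002 q1,q6 [-3.2 98.6]
shift [ 0.0001  0.0004 -0.0001] turn 0 rows>= 1.0
```

View pics/s8.png

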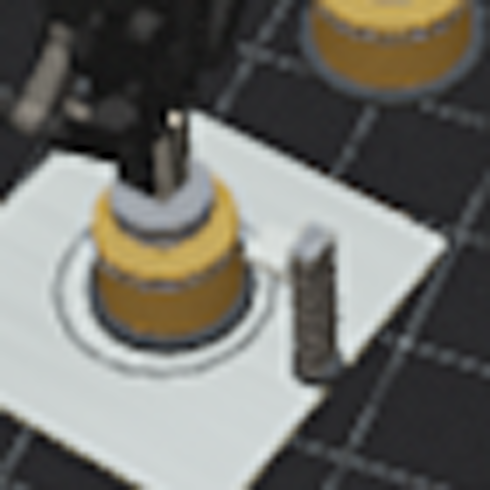

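The cap at (160,200) is pressed upright, nearly level with the gauge finger. Force is 7 N against 7.4 expected. I'll go 0.4 mm lower and hold about 1.5 s.

Request:
move_arm([
  [[0, 0.0004, 0, 0], [0, 0.0004, 0, 0], [0, 0.0004, 0, 0], [0, 0.0004, 0, 0], [0, 0.0004, 0, 0]],
])

```text
time: 11.95
ee_pos: [0.6272, -0.0349, 0.0651]
tcp_rot: [-90.0, 0.0, -101.8]
wrist_force: [-2.1, 0.1, 7.8]
opening: 0.0001
```

Request:
move_arm([
  [[0, 0, 0, 0], [0, 0, 0, 0], [0, 0, 0, 0], [0, 0, 0, 0], [0, 0, 0, 0]],
])

```text
time: 12.45
ee_pos: [0.6272, -0.0349, 0.0651]
tcp_rot: [-90.0, 0.0, -101.8]
wrist_force: [-2.9, 0.5, 7.2]
opening: 0.0002
```

Request:
move_arm([
  [[0, 0, 0, 0], [0, 0, 0, 0], [0, 0, 0, 0], [0, 0, 0, 0], [0, 0, 0, 0]],
])

```text
time: 12.95
ee_pos: [0.6272, -0.0349, 0.0651]
tcp_rot: [-90.0, 0.0, -101.8]
wrist_force: [-2.7, 0.7, 7.3]
opening: -0.0001
```

Request:
move_arm([
  [[0, -0.01, 0, 0], [0, -0.03, 0, 0], [0, -0.05, 0, 0], [0, -0.05, 0, 0], [0, -0.05, 0, 0]],
])

```text
time: 13.45
ee_pos: [0.6273, -0.0349, 0.1145]
tcp_rot: [-90.0, 0.0, -101.8]
wrist_force: [-0.0, 0.3, 0.1]
opening: 0.0001
```

Request:
move_arm([
  [[0, 0, 0, 0], [0, 0, 0, 0], [0, 0, 0, 0], [0, 0, 0, 0], [0, 0, 0, 0]],
], claw=0.085)

```text
time: 13.95
ee_pos: [0.6269, -0.0349, 0.1142]
tcp_rot: [-90.0, -0.0, -101.8]
wrist_force: [0.3, 0.4, -0.4]
opening: 0.0721
```

Run:
```python
from h import *
plan((.627,-.035,.0115,168.7))
```

```text
at [ 0.6269 -0.0349  0.1142] rot [ -90.02   -0.   -101.76] t 13.9 F [ 0.3  0.4 -0.4] open 0.0721 q1,q6 [-3.2 98.6]
shift [1.000e-04 1.027e-01 1.000e-04] turn -0.5 rows>= 3.0
```

Pressed and held at 65.1 mm with 7.3 N. Picking head A up again.

Request:
move_arm([
  [[0, 0, 0, 0], [0, 0, 0, 0], [0, 0.02, 0, 0], [0, 0.04, 0, 0], [0, 0.06, 0, 0]],
])

```text
time: 14.45
ee_pos: [0.6271, -0.0349, 0.0539]
tcp_rot: [-90.0, 0.0, -101.8]
wrist_force: [0.5, 0.8, -0.3]
opening: 0.085
```

Request:
move_arm([
  [[0, 0.015, 0, 0], [0, 0.03, 0, 0], [0, 0.038, 0, 0], [0, 0.042, 0, 0], [0, 0.042, 0, 0]],
])

```text
time: 14.95
ee_pos: [0.627, -0.0349, 0.0122]
tcp_rot: [-90.0, 0.0, -101.8]
wrist_force: [0.1, 0.2, 0.2]
opening: 0.0849
```

Request:
move_arm([
  [[0, 0, 0, 0], [0, 0, 0, 0], [0, 0, 0, 0], [0, 0, 0, 0], [0, 0, 0, 0]],
], claw=0.045)

```text
time: 15.45
ee_pos: [0.6275, -0.0349, 0.0134]
tcp_rot: [-89.9, 0.0, -101.8]
wrist_force: [-2.2, -0.0, 6.6]
opening: 0.0534
```

Request:
move_arm([
  [[0, -0.01, 0, 0], [0, -0.05, 0, 0], [0, -0.1, 0, 0], [0, -0.13, 0, 0], [0, -0.13, 0, 0]],
])

```text
time: 15.95
ee_pos: [0.6289, -0.0351, 0.1482]
tcp_rot: [-89.6, 0.1, -101.8]
wrist_force: [-0.5, 0.3, -2.9]
opening: 0.0532
```

Run:
```python
from h import *
plan((.548,.285,.13,128),(.548,.285,.025,128))
```

```text
at [ 0.6289 -0.0351  0.1482] rot [-8.9560e+01  7.0000e-02 -1.0176e+02] t 15.9 F [-0.5  0.3 -2.9] open 0.0532 q1,q6 [-3.2 98.6]
shift [-0.2968  0.0182 -0.1445] turn 40.2 rows>= 7.0
shift [ 0.     0.105 -0.   ] turn -0.0 rows>= 3.0
```

Run:
```python
from h import *
plan((.59,.125,.145,13),(.548,.285,.14,38),(.548,.285,.025,38))
```

```text
at [ 0.6289 -0.0351  0.1482] rot [-8.9560e+01  7.0000e-02 -1.0176e+02] t 15.9 F [-0.5  0.3 -2.9] open 0.0532 q1,q6 [-3.2 98.6]
shift [-0.1488  0.0032 -0.0707] turn -24.8 rows>= 4.0
shift [-0.1653  0.005  -0.0049] turn -25.0 rows>= 4.0
shift [ 0.     0.115 -0.   ] turn -0.0 rows>= 3.0
```

Request:
move_arm([
  [[-0.04, 0, -0.02, -6], [-0.08, 0, -0.04, -12], [-0.12, 0.003, -0.055, -18], [-0.149, 0.003, -0.071, -24.8], [-0.149, 0.003, -0.071, -24.8]],
])

```text
time: 16.45
ee_pos: [0.5861, 0.1289, 0.138]
tcp_rot: [-90.1, 0.1, -76.5]
wrist_force: [1.0, 0.3, -2.8]
opening: 0.0528
```

Request:
move_arm([
  [[-0.04, 0.005, 0, -6], [-0.08, 0.005, 0, -12], [-0.12, 0.005, -0.004, -18], [-0.165, 0.005, -0.005, -25], [-0.165, 0.005, -0.005, -25]],
])

```text
time: 16.95
ee_pos: [0.5439, 0.2888, 0.1329]
tcp_rot: [-90.1, 0.1, -51.5]
wrist_force: [0.2, -1.0, -2.6]
opening: 0.053
```

Run:
```python
from h import *
plan((.548,.285,.03,38),(.548,.285,.013,38))
```

```text
at [0.5439 0.2888 0.1329] rot [-9.008e+01  8.000e-02 -5.152e+01] t 16.9 F [ 0.2 -1.  -2.6] open 0.053 q1,q6 [27.9 79.5]
shift [0.0055 0.1029 0.0008] turn 0.5 rows>= 3.0
shift [ 0.     0.017 -0.   ] turn -0.0 rows>= 1.0
```

Request:
move_arm([
  [[0.005, 0.04, 0.001, 0], [0.005, 0.08, 0.001, 0], [0.005, 0.1, 0.001, 0], [0.005, 0.103, 0.001, 0], [0.005, 0.103, 0.001, 0]],
])

```text
time: 17.45
ee_pos: [0.5494, 0.281, 0.0309]
tcp_rot: [-90.1, 0.0, -52.0]
wrist_force: [-0.5, -0.5, -1.3]
opening: 0.053
```

Request:
move_arm([
  [[0, 0.005, 0, 0], [0, 0.009, 0, 0], [0, 0.013, 0, 0], [0, 0.015, 0, 0], [0, 0.016, 0, 0]],
])

```text
time: 17.95
ee_pos: [0.5496, 0.2817, 0.0153]
tcp_rot: [-90.0, -0.0, -52.0]
wrist_force: [-0.2, -0.7, -3.0]
opening: 0.0531
```

Run:
```python
from h import *
plan((.548,.285,.0125,38))
c=camera("wrist"); cv2.imwrite("pics/w9.png",c["color"])
```

```text
at [0.5496 0.2817 0.0153] rot [-90.    -0.   -51.95] t 17.9 F [-0.2 -0.7 -3. ] open 0.0531 q1,q6 [27.1 79.1]
shift [-0.0036  0.0028  0.0008] turn 0.0 rows>= 1.0
```

View pics/w9.png

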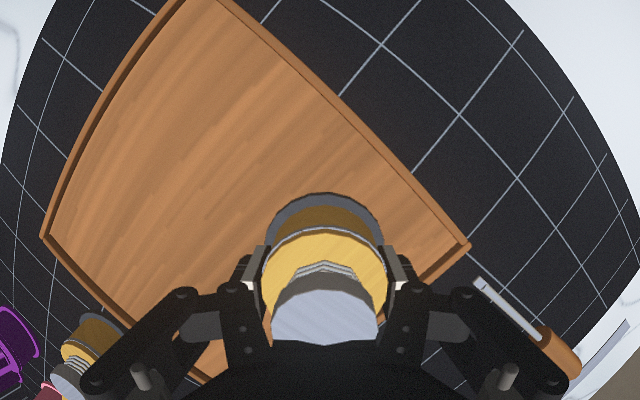

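Head A is over the tray floor with about 47 mm to each wall (the corner is at (465,243)). The awl at (540,340) is outside and clear. Setting it down.

Request:
move_arm([
  [[0, 0.001, 0, 0], [0, 0.002, 0, 0], [0, 0.003, 0, 0], [0, 0.0035, 0, 0], [0, 0.004, 0, 0]],
])

```text
time: 18.5
ee_pos: [0.5497, 0.2818, 0.0124]
tcp_rot: [-90.0, -0.0, -52.0]
wrist_force: [-4.9, -2.9, 9.5]
opening: 0.0532
```

Request:
move_arm([
  [[0, 0, 0, 0], [0, 0, 0, 0], [0, 0, 0, 0], [0, 0, 0, 0], [0, 0, 0, 0]],
], claw=0.078)

```text
time: 19.0
ee_pos: [0.5497, 0.2817, 0.0113]
tcp_rot: [-90.0, -0.0, -52.0]
wrist_force: [-0.0, -0.3, 0.5]
opening: 0.0779
```

Request:
move_arm([
  [[0, -0.02, 0, 0], [0, -0.06, 0, 0], [0, -0.11, 0, 0], [0, -0.16, 0, 0], [0, -0.2, 0, 0]],
], claw=0.085)

```text
time: 19.5
ee_pos: [0.5497, 0.2817, 0.2147]
tcp_rot: [-89.9, -0.0, -52.0]
wrist_force: [-0.1, -0.1, 1.0]
opening: 0.0851
```

```bash
cat >> h.py <<'E'
def heads(guess, cam="scene", zr=(.060,.085)):
    c=camera(cam); P=pts(c); z=P[...,2]
    for n,(x,y) in guess.items():
        m=(z>zr[0])&(z<zr[1])&(np.hypot(P[...,0]-x,P[...,1]-y)<.05)
        if m.sum()<20: print(n,"few",m.sum()); continue
        q=P[m]; r=cv2.minAreaRect((q[:,:2]*1e3).astype(np.float32)); print(cam,n,m.sum(),"centre",np.round(r[0],1),"size",np.round(r[1],1),"z",round(float(np.median(q[:,2])),4))
    return c
E
python3 - <<'E'
from h import *
G=dict(a=(.549,.282),b=(.478,-.007),c=(.48,.098))
for n in("scene","top"):
    c=heads(G,n)
cv2.imwrite("pics/t10.png",c["color"])
plan((.478,-.007,.20,150))
E
```

```text
scene a 192 centre [548.5 282.7] size [36.4 38. ] z 0.0732
scene b 178 centre [479.6  -8.2] size [46.4 40.4] z 0.0687
scene c 130 centre [464.3  92.9] size [37.4 32. ] z 0.0683
top a 130 centre [548.  280.7] size [35.  31.5] z 0.0711
top b 251 centre [476.4  -7.1] size [41.2 41.4] z 0.0666
top c 169 centre [461.7  93.3] size [33.9 33.9] z 0.0668
at [0.5512 0.2825 0.2183] rot [-89.46  -0.1  -51.96] t 19.6 F [ 0.2  0.3 -0.2] open 0.0854 q1,q6 [27.1 79.1]
shift [ 0.1829  0.0183 -0.2361] turn 68.0 rows>= 8.0
```

View pics/t10.png

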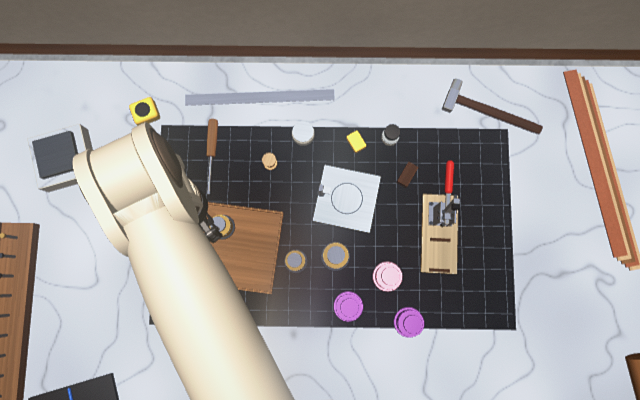

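Top view: head A is in the tray at (222,225) and the clamp is still open. Head c has been knocked to (295,261), i.e. (0.463,0.093), while b is unmoved at (0.478,-0.0075).

Run:
```python
from h import *
plan((.52,.14,.20,72),(.478,-.0075,.18,111),(.478,-.0075,.11,150),(.478,-.0075,.008,150))
```

```text
at [0.5512 0.2825 0.2183] rot [-89.46  -0.1  -51.96] t 19.6 F [ 0.2  0.3 -0.2] open 0.0854 q1,q6 [27.1 79.1]
shift [ 0.093   0.0183 -0.1124] turn -34.0 rows>= 4.0
shift [ 0.0056  0.02   -0.1533] turn -39.0 rows>= 5.0
shift [ 0.    0.07 -0.  ] turn -39.0 rows>= 5.0
shift [ 0.     0.102 -0.   ] turn -0.0 rows>= 3.0
```

Run:
```python
from h import *
plan((.52,.14,.20,4),(.478,-.0075,.15,-30),(.478,-.0075,.008,-30))
```

```text
at [0.5512 0.2825 0.2183] rot [-89.46  -0.1  -51.96] t 19.6 F [ 0.2  0.3 -0.2] open 0.0854 q1,q6 [27.1 79.1]
shift [ 0.093   0.0183 -0.1124] turn 34.0 rows>= 4.0
shift [ 0.1442  0.05   -0.0522] turn 34.0 rows>= 4.0
shift [ 0.     0.142 -0.   ] turn -0.0 rows>= 3.0
```

Request:
move_arm([
  [[0.023, 0.01, -0.028, 8], [0.046, 0.018, -0.056, 16], [0.07, 0.018, -0.084, 24], [0.093, 0.018, -0.112, 32], [0.093, 0.018, -0.112, 34]],
])

```text
time: 20.1
ee_pos: [0.5179, 0.1362, 0.1933]
tcp_rot: [-90.0, -0.0, -86.4]
wrist_force: [0.6, 0.3, 0.8]
opening: 0.0848
```

Request:
move_arm([
  [[0.035, 0.01, -0.013, 8], [0.07, 0.02, -0.026, 16], [0.105, 0.035, -0.04, 24], [0.144, 0.05, -0.052, 32], [0.144, 0.05, -0.052, 34]],
])

```text
time: 20.6
ee_pos: [0.475, -0.0112, 0.1411]
tcp_rot: [-90.1, -0.1, -120.5]
wrist_force: [0.1, 0.7, 1.2]
opening: 0.0853
```

Run:
```python
from h import *
plan((.478,-.0075,.08,-30),(.478,-.0075,.008,-30))
c=camera("wrist"); cv2.imwrite("pics/w11.png",c["color"][60:400,100:540])
```

```text
at [ 0.475  -0.0112  0.1411] rot [ -90.14   -0.14 -120.46] t 20.6 F [0.1 0.7 1.2] open 0.0853 q1,q6 [ -1.3 119.1]
shift [-0.0047  0.0611  0.0007] turn -0.5 rows>= 2.0
shift [ 0.     0.072 -0.   ] turn -0.0 rows>= 2.0
```

View pics/w11.png

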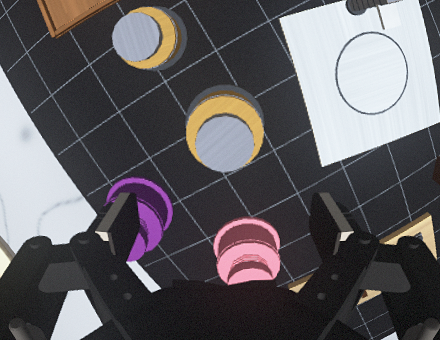

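Head b's cap at (224,143) is centred between the jaws. The purple and pink ones lie behind it, outside the fingers' descent (about 125 and 115 mm from b). Grasping b.

Request:
move_arm([
  [[-0.005, 0.03, 0.001, 0], [-0.005, 0.061, 0.001, 0], [-0.005, 0.061, 0.001, 0], [-0.005, 0.061, 0.001, 0]],
])

```text
time: 21.05
ee_pos: [0.4802, -0.0037, 0.0827]
tcp_rot: [-90.0, -0.0, -119.9]
wrist_force: [0.7, -0.2, 0.9]
opening: 0.0852
```

Request:
move_arm([
  [[0, 0.02, 0, 0], [0, 0.04, 0, 0], [0, 0.06, 0, 0], [0, 0.068, 0, 0], [0, 0.07, 0, 0]],
])

```text
time: 21.55
ee_pos: [0.4807, -0.0039, 0.013]
tcp_rot: [-90.0, 0.0, -119.9]
wrist_force: [-0.6, -0.7, -1.0]
opening: 0.085
```

Run:
```python
from h import *
plan((.478,-.0075,.008,-30))
```

```text
at [ 0.4807 -0.0039  0.013 ] rot [-8.9980e+01  1.0000e-02 -1.1993e+02] t 21.6 F [-0.6 -0.7 -1. ] open 0.085 q1,q6 [ -0.5 119.5]
shift [ 0.0045  0.005  -0.0006] turn 0.1 rows>= 1.0
```

Request:
move_arm([
  [[0.004, 0.002, 0, 0], [0.004, 0.004, 0, 0], [0.004, 0.004, 0, 0]],
])

```text
time: 21.85
ee_pos: [0.4787, -0.0076, 0.009]
tcp_rot: [-90.0, 0.0, -120.0]
wrist_force: [0.2, 0.5, 0.0]
opening: 0.0852
```

Request:
move_arm([
  [[0, 0, 0, 0], [0, 0, 0, 0], [0, 0, 0, 0], [0, 0, 0, 0], [0, 0, 0, 0]],
], claw=0.055)

```text
time: 22.35
ee_pos: [0.4786, -0.0075, 0.009]
tcp_rot: [-90.0, 0.0, -120.0]
wrist_force: [-1.7, -0.7, 7.0]
opening: 0.0631
```

Request:
move_arm([
  [[0, -0.01, 0, 0], [0, -0.04, 0, 0], [0, -0.08, 0, 0], [0, -0.12, 0, 0], [0, -0.12, 0, 0]],
])

```text
time: 22.85
ee_pos: [0.4807, -0.0075, 0.1342]
tcp_rot: [-89.6, 0.2, -120.0]
wrist_force: [0.8, 0.1, -2.6]
opening: 0.063
```

Run:
```python
from h import *
plan((.627,-.035,.13,-11.5),(.627,-.035,.02,-11.5))
```

```text
at [ 0.4807 -0.0075  0.1342] rot [ -89.6     0.22 -119.95] t 22.9 F [ 0.8  0.1 -2.6] open 0.063 q1,q6 [ -0.9 119.1]
shift [-0.0492  0.0042  0.1405] turn -18.5 rows>= 3.0
shift [ 0.    0.11 -0.  ] turn -0.0 rows>= 3.0
```

Request:
move_arm([
  [[-0.016, 0, 0.045, -6], [-0.033, 0, 0.09, -12], [-0.049, 0, 0.14, -18.5], [-0.049, 0, 0.14, -18.5], [-0.049, 0, 0.14, -18.5]],
])

```text
time: 23.35
ee_pos: [0.6241, -0.0351, 0.1258]
tcp_rot: [-90.2, -0.0, -101.5]
wrist_force: [1.0, 0.3, -3.8]
opening: 0.063
```

Run:
```python
from h import *
plan((.627,-.035,.03,-11.5),(.627,-.035,.0155,-11.5))
```

```text
at [ 0.6241 -0.0351  0.1258] rot [-9.0240e+01 -3.0000e-02 -1.0151e+02] t 23.4 F [ 1.   0.3 -3.8] open 0.063 q1,q6 [-3.2 98.3]
shift [-0.0007  0.0958  0.0028] turn -0.0 rows>= 2.0
shift [ 0.      0.0145 -0.    ] turn -0.0 rows>= 1.0
```

Request:
move_arm([
  [[0, 0.03, 0, 0], [0, 0.06, 0, 0], [0, 0.085, 0, 0], [0, 0.096, 0, 0], [0, 0.096, 0, 0]],
])

```text
time: 23.85
ee_pos: [0.6225, -0.0347, 0.0316]
tcp_rot: [-90.1, -0.0, -101.5]
wrist_force: [-0.8, 0.3, -2.7]
opening: 0.0629
```

Run:
```python
from h import *
plan((.627,-.035,.0155,-11.5))
```

```text
at [ 0.6225 -0.0347  0.0316] rot [-9.0120e+01 -2.0000e-02 -1.0147e+02] t 23.9 F [-0.8  0.3 -2.7] open 0.0629 q1,q6 [-3.2 98.3]
shift [-0.0006  0.0161  0.0045] turn 0.0 rows>= 1.0
```

Request:
move_arm([
  [[-0.001, 0.005, 0.004, 0], [-0.001, 0.01, 0.004, 0], [-0.001, 0.013, 0.004, 0], [-0.001, 0.015, 0.004, 0], [-0.001, 0.015, 0.004, 0]],
])

```text
time: 24.35
ee_pos: [0.6282, -0.0348, 0.0172]
tcp_rot: [-90.0, -0.0, -101.5]
wrist_force: [0.1, 0.1, -2.5]
opening: 0.0628
```

Run:
```python
from h import *
plan((.627,-.035,.0155,-11.5))
c=camera("wrist"); cv2.imwrite("pics/w12.png",cv2.resize(c["color"][140:330,180:460],None,fx=2,fy=2))
```

```text
at [ 0.6282 -0.0348  0.0172] rot [-9.0020e+01 -1.0000e-02 -1.0146e+02] t 24.4 F [ 0.1  0.1 -2.5] open 0.0628 q1,q6 [-3.2 98.3]
shift [ 0.0004  0.0017 -0.0011] turn 0.0 rows>= 1.0
```

View pics/w12.png

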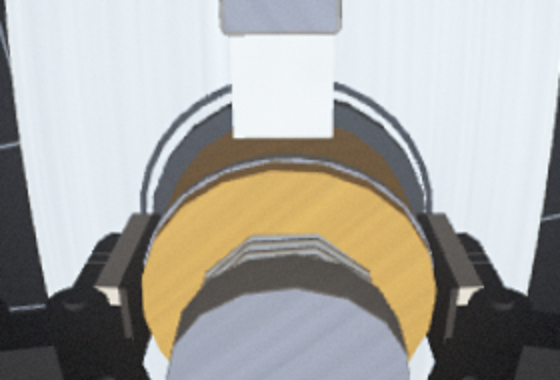

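The foot of b is concentric in the circle, with an even gap left, right and in front. Set down, release, rise, shut and press.

Request:
move_arm([
  [[0, 0.001, -0.001, 0], [0, 0.002, -0.001, 0], [0, 0.003, -0.001, 0], [0, 0.003, -0.001, 0], [0, 0.003, -0.001, 0]],
])

```text
time: 24.9
ee_pos: [0.6273, -0.0346, 0.0151]
tcp_rot: [-90.0, 0.0, -101.5]
wrist_force: [-3.6, 1.0, 6.7]
opening: 0.0629
```

Request:
move_arm([
  [[0, 0, 0, 0], [0, 0, 0, 0], [0, 0, 0, 0], [0, 0, 0, 0], [0, 0, 0, 0]],
], claw=0.085)

```text
time: 25.4
ee_pos: [0.6273, -0.0346, 0.0143]
tcp_rot: [-90.0, -0.0, -101.5]
wrist_force: [1.0, -0.8, -0.3]
opening: 0.0849
```

Request:
move_arm([
  [[0, -0.02, 0, 0], [0, -0.05, 0, 0], [0, -0.08, 0, 0], [0, -0.095, 0, 0], [0, -0.095, 0, 0]],
])

```text
time: 25.9
ee_pos: [0.6285, -0.0346, 0.1117]
tcp_rot: [-89.8, 0.0, -101.5]
wrist_force: [0.1, -0.1, -0.9]
opening: 0.0851
```

Request:
move_arm([
  [[0, 0, 0, 0], [0, 0, 0, 0], [0, 0, 0, 0], [0, 0, 0, 0], [0, 0, 0, 0]],
], claw=0)

```text
time: 26.4
ee_pos: [0.6271, -0.0345, 0.1088]
tcp_rot: [-90.0, -0.0, -101.5]
wrist_force: [0.3, -0.2, 1.4]
opening: 0.0118
```

Run:
```python
from h import *
heads(dict(b=(.627,-.035),c=(.463,.093),a=(.549,.282)),zr=(.062,.08))
plan((.627,-.035,.077,None),(.627,-.035,.065,None))
```

```text
scene b 247 centre [625.6 -21.8] size [43.5 69.9] z 0.0743
scene c 122 centre [464.8  92.6] size [35.9 34.7] z 0.0691
scene a 190 centre [549.7 281.8] size [36.2 36.2] z 0.0734
at [ 0.6272 -0.0345  0.109 ] rot [ -90.03   -0.   -101.46] t 26.4 F [ 0.1 -0.3  0.3] open 0.0043 q1,q6 [-3.2 98.3]
shift [ 0.0005  0.032  -0.0001] turn 0 rows>= 1.0
shift [-0.     0.012 -0.   ] turn 0 rows>= 1.0
```

Request:
move_arm([
  [[0, 0.01, 0, 0], [0, 0.02, 0, 0], [0, 0.028, 0, 0], [0, 0.032, 0, 0], [0, 0.034, 0, 0]],
])

```text
time: 26.95
ee_pos: [0.627, -0.0345, 0.0745]
tcp_rot: [-90.1, -0.0, -101.5]
wrist_force: [-0.1, -0.1, 0.5]
opening: -0.0001
```

Request:
move_arm([
  [[0, 0.0025, 0, 0], [0, 0.005, 0, 0], [0, 0.0075, 0, 0], [0, 0.0095, 0, 0], [0, 0.0105, 0, 0]],
])

```text
time: 27.45
ee_pos: [0.6274, -0.0346, 0.0654]
tcp_rot: [-90.0, 0.0, -101.5]
wrist_force: [-3.8, -0.5, 6.9]
opening: -0.0001
```

Run:
```python
from h import *
plan((.627,-.035,.065,None))
```

```text
at [ 0.6274 -0.0346  0.0654] rot [-8.9970e+01  1.0000e-02 -1.0145e+02] t 27.4 F [-3.8 -0.5  6.9] open -0.0001 q1,q6 [-3.2 98.3]
shift [ 0.0005  0.0004 -0.0003] turn 0 rows>= 1.0
```

Request:
move_arm([
  [[0, 0.0004, 0, 0], [0, 0.0004, 0, 0], [0, 0.0004, 0, 0], [0, 0.0004, 0, 0], [0, 0.0004, 0, 0]],
])

```text
time: 27.95
ee_pos: [0.6273, -0.0346, 0.0652]
tcp_rot: [-90.0, 0.0, -101.5]
wrist_force: [-4.2, 0.4, 6.7]
opening: -0.0001
```

Request:
move_arm([
  [[0, 0, 0, 0], [0, 0, 0, 0], [0, 0, 0, 0], [0, 0, 0, 0], [0, 0, 0, 0]],
])

```text
time: 28.45
ee_pos: [0.6274, -0.0345, 0.0653]
tcp_rot: [-90.0, 0.0, -101.5]
wrist_force: [-3.7, 0.3, 6.5]
opening: -0.0001
```

Request:
move_arm([
  [[0, 0, 0, 0], [0, 0, 0, 0], [0, 0, 0, 0], [0, 0, 0, 0], [0, 0, 0, 0]],
])

```text
time: 28.95
ee_pos: [0.6274, -0.0346, 0.0652]
tcp_rot: [-90.0, 0.0, -101.5]
wrist_force: [-4.1, -0.4, 6.9]
opening: -0.0001
```

Request:
move_arm([
  [[0, -0.01, 0, 0], [0, -0.03, 0, 0], [0, -0.05, 0, 0], [0, -0.05, 0, 0], [0, -0.05, 0, 0]],
])

```text
time: 29.45
ee_pos: [0.6276, -0.0346, 0.1147]
tcp_rot: [-90.0, 0.0, -101.5]
wrist_force: [0.2, -0.3, 1.0]
opening: 0.0002
```

Request:
move_arm([
  [[0, 0, 0, 0], [0, 0, 0, 0], [0, 0, 0, 0], [0, 0, 0, 0], [0, 0, 0, 0]],
], claw=0.085)

```text
time: 29.95
ee_pos: [0.6272, -0.0345, 0.1143]
tcp_rot: [-90.0, -0.0, -101.5]
wrist_force: [0.6, 0.1, -0.1]
opening: 0.072
```

Request:
move_arm([
  [[0, 0, 0, 0], [0, 0, 0, 0], [0, 0, 0, 0], [0, 0.02, 0, 0], [0, 0.04, 0, 0]],
])

```text
time: 30.45
ee_pos: [0.6278, -0.0346, 0.0747]
tcp_rot: [-89.9, 0.0, -101.5]
wrist_force: [1.0, 0.2, 0.2]
opening: 0.0846
```

Run:
```python
from h import *
plan((.627,-.035,.0155,-11.5))
```

```text
at [ 0.6278 -0.0346  0.0747] rot [-8.9900e+01  1.0000e-02 -1.0145e+02] t 30.4 F [1.  0.2 0.2] open 0.0846 q1,q6 [-3.2 98.3]
shift [ 0.0006  0.0592 -0.0007] turn 0.0 rows>= 2.0
```

b was held at 65.2 mm with about 6.8 N. Picking it up for the tray.

Request:
move_arm([
  [[0, 0.02, 0, 0], [0, 0.04, 0, 0], [0, 0.054, 0, 0], [0, 0.058, 0, 0], [0, 0.058, 0, 0]],
])

```text
time: 30.95
ee_pos: [0.6271, -0.0346, 0.0162]
tcp_rot: [-90.0, -0.0, -101.5]
wrist_force: [0.9, 0.2, 0.8]
opening: 0.0853
```

Request:
move_arm([
  [[0, 0, 0, 0], [0, 0, 0, 0], [0, 0, 0, 0], [0, 0, 0, 0], [0, 0, 0, 0]],
], claw=0.055)

```text
time: 31.45
ee_pos: [0.628, -0.0346, 0.018]
tcp_rot: [-89.9, 0.0, -101.5]
wrist_force: [-1.6, -0.1, 6.4]
opening: 0.0625
```

Request:
move_arm([
  [[0, -0.01, 0, 0], [0, -0.05, 0, 0], [0, -0.1, 0, 0], [0, -0.13, 0, 0], [0, -0.13, 0, 0]],
])

```text
time: 31.95
ee_pos: [0.6292, -0.0347, 0.1526]
tcp_rot: [-89.5, 0.1, -101.5]
wrist_force: [0.2, -0.3, -2.8]
opening: 0.0629
```

Run:
```python
from h import *
plan((.56,.075,.15,13),(.444,.203,.14,38),(.444,.203,.03,38))
```

```text
at [ 0.6292 -0.0347  0.1526] rot [-8.9540e+01  7.0000e-02 -1.0145e+02] t 31.9 F [ 0.2 -0.3 -2.8] open 0.0629 q1,q6 [-3.2 98.3]
shift [-0.0937  0.0026 -0.0896] turn -24.5 rows>= 3.0
shift [-0.1508  0.01   -0.0842] turn -25.0 rows>= 4.0
shift [ 0.    0.11 -0.  ] turn -0.0 rows>= 3.0
```

Request:
move_arm([
  [[-0.03, 0, -0.03, -7], [-0.06, 0, -0.06, -14], [-0.094, 0, -0.09, -21], [-0.094, 0, -0.09, -24.5], [-0.094, 0, -0.09, -24.5]],
])

```text
time: 32.45
ee_pos: [0.5569, 0.0764, 0.1458]
tcp_rot: [-90.1, -0.0, -76.8]
wrist_force: [0.8, -0.1, -2.9]
opening: 0.0628
```

Request:
move_arm([
  [[-0.038, 0, -0.02, -7], [-0.075, 0, -0.04, -14], [-0.112, 0.005, -0.06, -21], [-0.151, 0.005, -0.084, -25], [-0.151, 0.005, -0.084, -25]],
])

```text
time: 32.95
ee_pos: [0.4392, 0.2056, 0.1409]
tcp_rot: [-90.1, 0.1, -51.8]
wrist_force: [1.1, 0.1, -2.5]
opening: 0.0631
```

Run:
```python
from h import *
plan((.444,.203,.035,38))
```

```text
at [0.4392 0.2056 0.1409] rot [-9.007e+01  8.000e-02 -5.177e+01] t 33.0 F [ 1.1  0.1 -2.5] open 0.0631 q1,q6 [25.1 76.8]
shift [0.0051 0.1059 0.0022] turn 0.2 rows>= 3.0
```

Request:
move_arm([
  [[0.002, 0.03, 0.001, 0], [0.002, 0.06, 0.001, 0], [0.002, 0.09, 0.001, 0], [0.002, 0.106, 0.001, 0], [0.002, 0.106, 0.001, 0]],
])

```text
time: 33.45
ee_pos: [0.4427, 0.201, 0.0325]
tcp_rot: [-90.3, 0.1, -52.1]
wrist_force: [-1.3, -0.3, -2.3]
opening: 0.0633
```

Request:
move_arm([
  [[0, 0.004, 0, 0], [0, 0.008, 0, 0], [0, 0.012, 0, 0], [0, 0.015, 0, 0], [0, 0.016, 0, 0]],
])

```text
time: 33.95
ee_pos: [0.4439, 0.2026, 0.0194]
tcp_rot: [-90.0, -0.0, -52.0]
wrist_force: [0.0, 0.1, -3.7]
opening: 0.0627
```

Run:
```python
from h import *
plan((.444,.203,.016,38))
```

```text
at [0.4439 0.2026 0.0194] rot [-90.    -0.   -51.96] t 34.0 F [ 0.   0.1 -3.7] open 0.0627 q1,q6 [24.5 76.5]
shift [-0.0002  0.0034  0.0003] turn 0.0 rows>= 1.0
```

Request:
move_arm([
  [[0, 0.001, 0, 0], [0, 0.002, 0, 0], [0, 0.003, 0, 0], [0, 0.004, 0, 0], [0, 0.004, 0, 0]],
])

```text
time: 34.45
ee_pos: [0.444, 0.2027, 0.0169]
tcp_rot: [-90.0, -0.0, -52.0]
wrist_force: [-6.4, -3.1, 10.3]
opening: 0.0629
```

Run:
```python
from h import *
plan()
```

```text
at [0.444  0.2027 0.0169] rot [-8.995e+01 -1.000e-02 -5.195e+01] t 34.5 F [-6.4 -3.1 10.3] open 0.0629 q1,q6 [24.5 76.5]
```

Seated (contact force felt). Release and rise, then check positions.

Request:
move_arm([
  [[0, 0, 0, 0], [0, 0, 0, 0], [0, 0, 0, 0], [0, 0, 0, 0], [0, 0, 0, 0]],
], claw=0.08)

```text
time: 34.95
ee_pos: [0.4438, 0.2026, 0.0154]
tcp_rot: [-90.0, 0.0, -52.0]
wrist_force: [-0.8, 0.8, -0.3]
opening: 0.0799
```

Request:
move_arm([
  [[0, -0.02, 0, 0], [0, -0.05, 0, 0], [0, -0.09, 0, 0], [0, -0.14, 0, 0], [0, -0.16, 0, 0]],
], claw=0.085)

```text
time: 35.45
ee_pos: [0.4449, 0.2031, 0.1801]
tcp_rot: [-89.7, -0.1, -52.0]
wrist_force: [0.6, 0.2, 0.5]
opening: 0.0849
```

Run:
```python
from h import *
G=dict(a=(.549,.282),b=(.444,.203),c=(.463,.093))
heads(G,"scene");heads(G,"top")
plan((.463,.093,.12,10),(.463,.093,.009,10))
```

```text
scene a 194 centre [549.4 282.5] size [37.2 36.5] z 0.0734
scene b 210 centre [445.5 201.3] size [42.3 43. ] z 0.0735
scene c 130 centre [464.5  92.9] size [36.5 31.9] z 0.0685
a few 0
top b 101 centre [445.2 190.3] size [38.3 19.1] z 0.0713
top c 169 centre [461.7  93.4] size [34. 34.] z 0.0665
at [0.4452 0.2033 0.179 ] rot [-8.969e+01 -8.000e-02 -5.196e+01] t 35.5 F [ 0.7  0.4 -1.1] open 0.0849 q1,q6 [24.5 76.5]
shift [ 0.0978  0.059  -0.0539] turn 28.0 rows>= 4.0
shift [-0.     0.111 -0.   ] turn -0.0 rows>= 3.0
```

Request:
move_arm([
  [[0.02, 0, -0.01, 7], [0.05, 0.01, -0.025, 14], [0.08, 0.03, -0.045, 21], [0.098, 0.05, -0.054, 28], [0.098, 0.055, -0.054, 28]],
])

```text
time: 36.05
ee_pos: [0.4605, 0.09, 0.1171]
tcp_rot: [-90.3, -0.0, -80.3]
wrist_force: [0.9, 0.3, 0.1]
opening: 0.0847
```

Run:
```python
from h import *
plan((.463,.093,.04,10),(.463,.093,.009,10))
```

```text
at [0.4605 0.09   0.1171] rot [-9.025e+01 -3.000e-02 -8.028e+01] t 36.0 F [0.9 0.3 0.1] open 0.0847 q1,q6 [11.1 91.4]
shift [-0.0026  0.0771  0.003 ] turn -0.3 rows>= 2.0
shift [-0.     0.031 -0.   ] turn -0.0 rows>= 1.0
```

Request:
move_arm([
  [[-0.001, 0.03, 0.001, 0], [-0.001, 0.06, 0.001, 0], [-0.001, 0.077, 0.001, 0], [-0.001, 0.077, 0.001, 0], [-0.001, 0.077, 0.001, 0]],
])

```text
time: 36.55
ee_pos: [0.4624, 0.0938, 0.0437]
tcp_rot: [-90.0, 0.0, -79.8]
wrist_force: [0.6, -0.2, 0.3]
opening: 0.0852
```

Run:
```python
from h import *
plan((.463,.093,.009,10))
```

```text
at [0.4624 0.0938 0.0437] rot [-9.002e+01  1.000e-02 -7.985e+01] t 36.5 F [ 0.6 -0.2  0.3] open 0.0852 q1,q6 [11.5 91.3]
shift [0.0009 0.0347 0.0005] turn 0.2 rows>= 1.0
```

Request:
move_arm([
  [[0.001, 0.01, 0, 0], [0.001, 0.02, 0, 0], [0.001, 0.03, 0, 0], [0.001, 0.034, 0, 0], [0.001, 0.034, 0, 0]],
])

```text
time: 37.05
ee_pos: [0.4622, 0.0922, 0.0086]
tcp_rot: [-90.1, -0.0, -80.0]
wrist_force: [0.1, -0.8, 0.6]
opening: 0.0847
```

Request:
move_arm([
  [[0, 0, 0, 0], [0, 0, 0, 0], [0, 0, 0, 0], [0, 0, 0, 0], [0, 0, 0, 0]],
], claw=0.042)

```text
time: 37.55
ee_pos: [0.4632, 0.0924, 0.0101]
tcp_rot: [-89.9, 0.0, -80.0]
wrist_force: [-0.4, 0.2, 6.3]
opening: 0.0494
```

Request:
move_arm([
  [[0, -0.01, 0, 0], [0, -0.05, 0, 0], [0, -0.1, 0, 0], [0, -0.12, 0, 0], [0, -0.12, 0, 0]],
])

```text
time: 38.05
ee_pos: [0.4642, 0.0926, 0.133]
tcp_rot: [-89.7, 0.0, -80.0]
wrist_force: [0.7, 0.3, -2.3]
opening: 0.0491
```

Run:
```python
from h import *
plan((.627,-.035,.13,-11.5))
```

```text
at [0.4642 0.0926 0.133 ] rot [-8.969e+01  1.000e-02 -7.995e+01] t 38.0 F [ 0.7  0.3 -2.3] open 0.0491 q1,q6 [11.3 91.2]
shift [0.1541 0.003  0.138 ] turn 21.5 rows>= 5.0
```

Request:
move_arm([
  [[0.03, 0, 0.027, 5], [0.065, 0, 0.058, 10], [0.1, 0, 0.09, 15], [0.13, 0, 0.116, 20], [0.154, 0, 0.138, 21.5]],
])

```text
time: 38.55
ee_pos: [0.626, -0.0369, 0.1269]
tcp_rot: [-90.2, -0.0, -101.7]
wrist_force: [0.1, 1.1, -2.4]
opening: 0.0492
```

Request:
move_arm([
  [[0, 0, 0, 0], [0, 0.03, 0, 0], [0, 0.06, 0, 0], [0, 0.09, 0, 0], [0, 0.095, 0, 0]],
])

```text
time: 39.05
ee_pos: [0.6219, -0.0348, 0.0289]
tcp_rot: [-90.5, -0.1, -101.4]
wrist_force: [-0.9, 0.1, -2.2]
opening: 0.0487
```

Run:
```python
from h import *
plan((.627,-.035,.017,-11.5))
```

```text
at [ 0.6219 -0.0348  0.0289] rot [-9.0490e+01 -7.0000e-02 -1.0143e+02] t 39.0 F [-0.9  0.1 -2.2] open 0.0487 q1,q6 [-3.2 98.2]
shift [-0.0008  0.0119  0.005 ] turn 0.1 rows>= 1.0
```

Request:
move_arm([
  [[0, 0.003, 0.002, 0], [0, 0.006, 0.002, 0], [0, 0.009, 0.002, 0], [0, 0.01, 0.002, 0], [0, 0.01, 0.002, 0]],
])

```text
time: 39.55
ee_pos: [0.6276, -0.0356, 0.025]
tcp_rot: [-90.0, 0.0, -101.5]
wrist_force: [-0.1, 0.2, -2.4]
opening: 0.049
```

Run:
```python
from h import *
plan((.627,-.035,.016,-11.5))
```

```text
at [ 0.6276 -0.0356  0.025 ] rot [-8.9960e+01  1.0000e-02 -1.0145e+02] t 39.5 F [-0.1  0.2 -2.4] open 0.049 q1,q6 [-3.2 98.2]
shift [-0.0005  0.009  -0.0007] turn 0.0 rows>= 1.0
```

Request:
move_arm([
  [[0, 0.003, 0, 0], [0, 0.006, 0, 0], [0, 0.008, 0, 0], [0, 0.009, 0, 0], [0, 0.0095, 0, 0]],
])

```text
time: 40.05
ee_pos: [0.6273, -0.0356, 0.0162]
tcp_rot: [-90.0, 0.0, -101.5]
wrist_force: [-5.9, 0.3, 11.0]
opening: 0.0492
```

Run:
```python
from h import *
plan()
```

```text
at [ 0.6273 -0.0356  0.0162] rot [-8.9980e+01  1.0000e-02 -1.0145e+02] t 40.0 F [-5.9  0.3 11. ] open 0.0492 q1,q6 [-3.2 98.2]
```

Seated. Release, rise and shut.

Request:
move_arm([
  [[0, 0, 0, 0], [0, 0, 0, 0], [0, 0, 0, 0], [0, 0, 0, 0], [0, 0, 0, 0]],
], claw=0.085)

```text
time: 40.55
ee_pos: [0.6274, -0.0357, 0.0149]
tcp_rot: [-90.0, -0.0, -101.5]
wrist_force: [0.8, 0.9, 0.2]
opening: 0.0849
```

Request:
move_arm([
  [[0, -0.02, 0, 0], [0, -0.05, 0, 0], [0, -0.08, 0, 0], [0, -0.095, 0, 0], [0, -0.095, 0, 0]],
])

```text
time: 41.05
ee_pos: [0.6286, -0.0357, 0.1122]
tcp_rot: [-89.8, 0.0, -101.5]
wrist_force: [0.8, -0.0, -0.1]
opening: 0.0851
```

Request:
move_arm([
  [[0, 0, 0, 0], [0, 0, 0, 0], [0, 0, 0, 0], [0, 0, 0, 0], [0, 0, 0, 0]],
], claw=0)

```text
time: 41.55
ee_pos: [0.6272, -0.0356, 0.1094]
tcp_rot: [-90.0, -0.0, -101.5]
wrist_force: [-0.4, -0.5, 0.3]
opening: 0.012
```

Run:
```python
from h import *
c=heads(dict(b=(.444,.203),a=(.549,.282)),zr=(.062,.08))
P=pts(c);z=P[...,2];m=(z>.070)&(z<.079)&(np.hypot(P[...,0]-.627,P[...,1]+.035)<.03);q=P[m];print("c",m.sum(),cv2.minAreaRect((q[:,:2]*1e3).astype(np.float32)),np.median(q[:,2]))
plan((.627,-.035,.065,None))
```

```text
scene b 208 centre [445.4 201.8] size [45.8 43.1] z 0.0735
scene a 192 centre [548.7 282.3] size [36. 38.] z 0.0736
c 137 ((628.3150634765625, -35.96551513671875), (35.10472106933594, 34.4520263671875), 77.49844360351562) 0.07460724696041132
at [ 0.6273 -0.0356  0.1096] rot [-9.0030e+01 -1.0000e-02 -1.0146e+02] t 41.6 F [-0.1 -0.7  0.1] open 0.004 q1,q6 [-3.3 98.2]
shift [-0.0006  0.0446 -0.0004] turn 0 rows>= 1.0
```

Request:
move_arm([
  [[0, 0.01, 0, 0], [0, 0.02, 0, 0], [0, 0.028, 0, 0], [0, 0.032, 0, 0], [0, 0.034, 0, 0]],
])

```text
time: 42.1
ee_pos: [0.6271, -0.0356, 0.0751]
tcp_rot: [-90.1, -0.0, -101.5]
wrist_force: [0.2, 0.5, -0.3]
opening: 0.0001
```

Request:
move_arm([
  [[0, 0.0025, 0, 0], [0, 0.005, 0, 0], [0, 0.0075, 0, 0], [0, 0.0095, 0, 0], [0, 0.0108, 0, 0]],
])

```text
time: 42.6
ee_pos: [0.6275, -0.0356, 0.0657]
tcp_rot: [-90.0, 0.0, -101.5]
wrist_force: [-2.3, 0.2, 7.2]
opening: 0.0
```

Run:
```python
from h import *
plan((.627,-.035,.065,None))
```

```text
at [ 0.6275 -0.0356  0.0657] rot [ -89.97    0.   -101.46] t 42.6 F [-2.3  0.2  7.2] open 0.0 q1,q6 [-3.3 98.2]
shift [-0.0005  0.0007 -0.0006] turn 0 rows>= 1.0
```

Request:
move_arm([
  [[0, 0.0006, 0, 0], [0, 0.0006, 0, 0], [0, 0.0006, 0, 0], [0, 0.0006, 0, 0], [0, 0.0006, 0, 0]],
])

```text
time: 43.1
ee_pos: [0.6275, -0.0356, 0.0654]
tcp_rot: [-90.0, 0.0, -101.5]
wrist_force: [-3.6, 0.6, 6.5]
opening: 0.0001
```

Request:
move_arm([
  [[0, 0, 0, 0], [0, 0, 0, 0], [0, 0, 0, 0], [0, 0, 0, 0], [0, 0, 0, 0]],
])

```text
time: 43.6
ee_pos: [0.6275, -0.0356, 0.0654]
tcp_rot: [-90.0, 0.0, -101.5]
wrist_force: [-3.7, -0.2, 6.5]
opening: 0.0
```

Request:
move_arm([
  [[0, 0, 0, 0], [0, 0, 0, 0], [0, 0, 0, 0], [0, 0, 0, 0], [0, 0, 0, 0]],
])

```text
time: 44.1
ee_pos: [0.6275, -0.0356, 0.0654]
tcp_rot: [-90.0, 0.0, -101.5]
wrist_force: [-4.2, -0.2, 6.5]
opening: 0.0001
```

Request:
move_arm([
  [[0, -0.01, 0, 0], [0, -0.03, 0, 0], [0, -0.05, 0, 0], [0, -0.05, 0, 0], [0, -0.05, 0, 0]],
])

```text
time: 44.6
ee_pos: [0.6277, -0.0356, 0.1148]
tcp_rot: [-90.0, 0.0, -101.5]
wrist_force: [-0.8, -0.1, -0.1]
opening: -0.0001
```

Request:
move_arm([
  [[0, 0, 0, 0], [0, 0, 0, 0], [0, 0, 0, 0], [0, 0, 0, 0], [0, 0, 0, 0]],
], claw=0.085)

```text
time: 45.1
ee_pos: [0.6273, -0.0356, 0.1144]
tcp_rot: [-90.0, -0.0, -101.5]
wrist_force: [0.7, -0.0, -0.3]
opening: 0.0719
```

Request:
move_arm([
  [[0, 0, 0, 0], [0, 0, 0, 0], [0, 0, 0, 0], [0, 0.02, 0, 0], [0, 0.04, 0, 0]],
])

```text
time: 45.6
ee_pos: [0.6279, -0.0356, 0.0748]
tcp_rot: [-89.9, 0.0, -101.5]
wrist_force: [-0.8, -0.1, -0.9]
opening: 0.085
```

Run:
```python
from h import *
plan((.627,-.0355,.0155,-11.5))
```

```text
at [ 0.6279 -0.0356  0.0748] rot [-8.9910e+01  1.0000e-02 -1.0145e+02] t 45.6 F [-0.8 -0.1 -0.9] open 0.085 q1,q6 [-3.2 98.2]
shift [ 0.      0.0593 -0.0009] turn 0.0 rows>= 2.0
```

c was held at 65.4 mm, within half a millimetre of the mark. Now to the tray.

Request:
move_arm([
  [[0, 0.02, 0, 0], [0, 0.04, 0, 0], [0, 0.054, 0, 0], [0, 0.058, 0, 0], [0, 0.058, 0, 0]],
])

```text
time: 46.1
ee_pos: [0.6273, -0.0356, 0.0164]
tcp_rot: [-90.0, -0.0, -101.5]
wrist_force: [0.3, 0.1, -0.4]
opening: 0.0851
```

Request:
move_arm([
  [[0, 0, 0, 0], [0, 0, 0, 0], [0, 0, 0, 0], [0, 0, 0, 0], [0, 0, 0, 0]],
], claw=0.042)

```text
time: 46.6
ee_pos: [0.628, -0.0357, 0.0178]
tcp_rot: [-89.9, 0.0, -101.5]
wrist_force: [-2.6, 0.1, 6.3]
opening: 0.0489
```

Request:
move_arm([
  [[0, -0.01, 0, 0], [0, -0.05, 0, 0], [0, -0.1, 0, 0], [0, -0.14, 0, 0], [0, -0.15, 0, 0]],
])

```text
time: 47.1
ee_pos: [0.6289, -0.0357, 0.1726]
tcp_rot: [-89.6, 0.1, -101.5]
wrist_force: [0.3, 0.6, -1.8]
opening: 0.049
```

Run:
```python
from h import *
plan((.55,.13,.17,13),(.455,.296,.16,38),(.455,.296,.04,38))
```

```text
at [ 0.6289 -0.0357  0.1726] rot [-8.9590e+01  6.0000e-02 -1.0145e+02] t 47.1 F [ 0.3  0.6 -1.8] open 0.049 q1,q6 [-3.2 98.2]
shift [-0.1467  0.0026 -0.1102] turn -24.5 rows>= 4.0
shift [-0.1831  0.01   -0.0552] turn -25.0 rows>= 4.0
shift [ 0.    0.12 -0.  ] turn -0.0 rows>= 3.0
```

Request:
move_arm([
  [[-0.037, 0, -0.027, -7], [-0.074, 0, -0.055, -14], [-0.11, 0, -0.083, -21], [-0.147, 0, -0.11, -24.5], [-0.147, 0, -0.11, -24.5]],
])

```text
time: 47.6
ee_pos: [0.5464, 0.1343, 0.166]
tcp_rot: [-90.1, 0.1, -76.6]
wrist_force: [1.1, -0.6, -2.5]
opening: 0.0492
```

Request:
move_arm([
  [[-0.045, 0, -0.014, -7], [-0.09, 0, -0.028, -14], [-0.135, 0.005, -0.042, -21], [-0.183, 0.005, -0.055, -25], [-0.183, 0.005, -0.055, -25]],
])

```text
time: 48.1
ee_pos: [0.4511, 0.2999, 0.1606]
tcp_rot: [-90.1, 0.1, -51.5]
wrist_force: [0.5, -0.5, -1.2]
opening: 0.0488
```

Request:
move_arm([
  [[0, 0, 0, 0], [0, 0, 0, 0]],
])

```text
time: 48.3
ee_pos: [0.4542, 0.2954, 0.1612]
tcp_rot: [-90.0, -0.0, -52.0]
wrist_force: [-0.5, -0.1, -2.4]
opening: 0.0486
```

Run:
```python
from h import *
plan((.455,.296,.035,38))
```

```text
at [0.4542 0.2954 0.1612] rot [-9.005e+01 -2.000e-02 -5.203e+01] t 48.3 F [-0.5 -0.1 -2.4] open 0.0486 q1,q6 [33.  85.1]
shift [-0.      0.1262  0.001 ] turn -0.0 rows>= 3.0
```

Request:
move_arm([
  [[0, 0.04, 0.001, 0], [0, 0.08, 0.001, 0], [0, 0.11, 0.001, 0], [0, 0.126, 0.001, 0], [0, 0.126, 0.001, 0]],
])

```text
time: 48.8
ee_pos: [0.454, 0.2944, 0.0327]
tcp_rot: [-90.3, 0.0, -52.1]
wrist_force: [-0.0, -0.6, -1.4]
opening: 0.0491
```

Request:
move_arm([
  [[0, 0.004, 0, 0], [0, 0.008, 0, 0], [0, 0.012, 0, 0], [0, 0.014, 0, 0], [0, 0.015, 0, 0]],
])

```text
time: 49.3
ee_pos: [0.4548, 0.2969, 0.0207]
tcp_rot: [-90.0, -0.0, -52.0]
wrist_force: [0.1, 0.7, -2.5]
opening: 0.049
```

Run:
```python
from h import *
plan((.455,.296,.0165,38))
```

```text
at [0.4548 0.2969 0.0207] rot [-89.98  -0.   -51.95] t 49.3 F [ 0.1  0.7 -2.5] open 0.049 q1,q6 [33.1 85.1]
shift [ 0.0008  0.0042 -0.0003] turn 0.0 rows>= 1.0
```

Request:
move_arm([
  [[0, 0.001, 0, 0], [0, 0.002, 0, 0], [0, 0.003, 0, 0], [0, 0.0045, 0, 0], [0, 0.005, 0, 0]],
])

```text
time: 49.8
ee_pos: [0.4548, 0.2969, 0.0168]
tcp_rot: [-90.0, -0.0, -52.0]
wrist_force: [-4.8, -4.5, 12.3]
opening: 0.0491
```

Run:
```python
from h import *
plan()
```

```text
at [0.4548 0.2969 0.0168] rot [-89.96  -0.   -51.95] t 49.8 F [-4.8 -4.5 12.3] open 0.0491 q1,q6 [33.1 85.1]
```

Request:
move_arm([
  [[0, 0, 0, 0], [0, 0, 0, 0], [0, 0, 0, 0], [0, 0, 0, 0], [0, 0, 0, 0]],
], claw=0.072)

```text
time: 50.3
ee_pos: [0.4547, 0.2968, 0.0155]
tcp_rot: [-90.0, 0.0, -52.0]
wrist_force: [-0.5, -0.1, -0.2]
opening: 0.0718
```

Request:
move_arm([
  [[0, -0.02, 0, 0], [0, -0.05, 0, 0], [0, -0.1, 0, 0], [0, -0.15, 0, 0], [0, -0.2, 0, 0]],
])

```text
time: 50.8
ee_pos: [0.4544, 0.2965, 0.2175]
tcp_rot: [-90.0, -0.0, -52.0]
wrist_force: [1.3, 0.6, -0.6]
opening: 0.0721
```

Request:
move_arm([
  [[0, 0, 0, 0], [0, 0, -0.05, 0], [0, 0, -0.1, 0], [0, 0, -0.13, 0], [0, 0, -0.13, 0]],
])

```text
time: 51.3
ee_pos: [0.3503, 0.2151, 0.2162]
tcp_rot: [-89.9, -0.0, -52.0]
wrist_force: [1.0, -0.1, 0.2]
opening: 0.0719
```

Run:
```python
from h import *
G=dict(a=(.549,.282),b=(.444,.203),c=(.455,.297))
c=heads(G,"scene",(.062,.082))
cv2.imwrite("pics/s13.png",cv2.resize(c["color"][90:390,100:500],(800,600)))
plan()
```

```text
scene a 191 centre [549.4 282. ] size [37.2 36.3] z 0.0734
scene b 207 centre [445.1 201.5] size [43.2 42.5] z 0.0735
scene c 154 centre [454.  295.7] size [36.8 34.1] z 0.0735
at [0.3516 0.2161 0.216 ] rot [-8.991e+01 -1.000e-02 -5.197e+01] t 51.4 F [0.7 0.5 1. ] open 0.0718 q1,q6 [31.6 83.5]
```

View pics/s13.png

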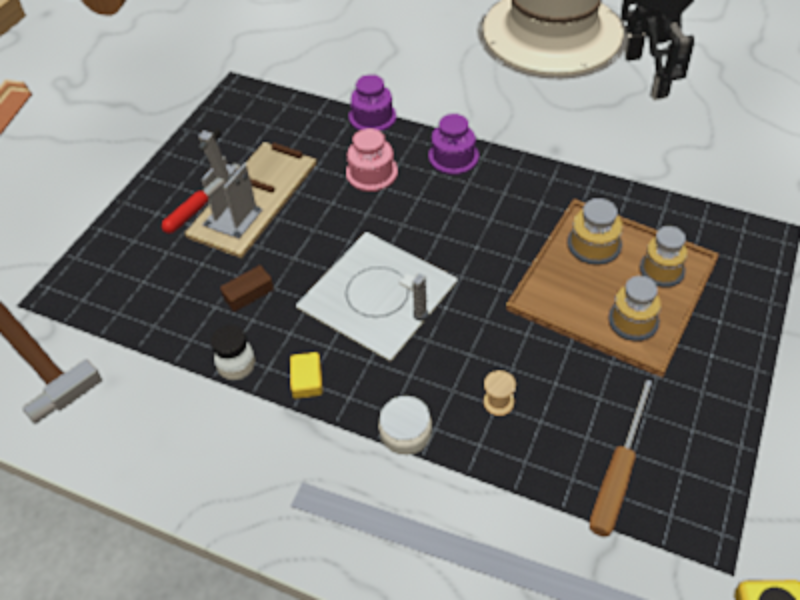

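The final picture shows all three heads upright in the tray at (597,230), (666,255) and (637,305). The clamp is open at (185,210), the tester is empty, and the bystanders and look-alikes are where they were. Handing in.

```bash
python3 -c "
from workcell import job_done; print(job_done())"
```

```text
the job is handed in; nothing more can be done
None
```

The job is done and handed in at about 51 s of robot time. I opened the clamp over centre and tested the heads in order: A (from the fixture), b (the 64 mm loose head), then c (the 50 mm one). No head_d was on the bench.

| Head | Tip height while holding (mark at 65.0 mm) | Push force (about 7.4 N expected) |
|---|---|---|
| A | 65.1 mm | 7.3 N |
| b | 65.2 mm | 6.8 N |
| c | 65.4 mm | 6.5 N |

- **Holds:** each cap was held for more than a second.
- **Knock:** head c was knocked about 18 mm aside during the run. I measured it again before picking it up.
- **Last check:** all three heads stand upright in the tray, with cap tops at 73.5 mm as expected. The clamp is open, the tester is empty, and the bystanders and look-alikes look unmoved.
- **Small disagreement:** on b and c the force was 0.6 to 0.9 N below the nominal spring value. That could mean the caps were pressed up to 1.5 mm less than the tip height showed. I went by the tip height and did not press again.

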